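# Hold the lid of a pressure vessel down on its seal while the wing nuts go on

### The arm

A 6-joint arm with a two-finger parallel gripper is mounted at the origin on a cart in front of the work surface, level with it; the furniture and walls round the work are solid. World frame = base frame: x ahead of the robot, y to its left, z up, the work surface at z = 0. Lengths are in m, angles in degrees, forces in N, time in s.
With the tool pointing down it reaches from about 0.275 to 1 m from the base axis. Payload 8.4 kg.
Tool frame: the origin (TCP) lies on the centre line of the jaws, within the pads' length; the fingertips stand bot.finger_overhang ahead of it and the grasp point (between the pads) is the TCP (bot.finger_overhang is the distance from the TCP to the fingertips, in m); y points along the fingers, x is the direction in which the jaws open and shut, and the axes are right-handed (so a half turn about y gives the same grasp; the last joint's range is limited). The gripper opens to 85 mm and grips with 20 to 120 N. Pads are 22 mm wide; open, the fingers measure 114 mm over their backs; the gripper's body (76 mm by 85 mm) begins 54 mm behind the grasp point. The pads swing forward as they close: fully open they stand 13 mm farther back than shut.
Start: joints at [66.326, 20.225, 93.587, -0, 66.188, -0.138], TCP at [0.25, 0.573, 0.25] pointing down, gripper open.
Joint ranges: [-150.9, 150.9], [-52.94, 120.26], [3.33, 152.33], [-74.26, 254.26], [0, 154.13], [-172.89, 172.89]. Speed limits (degrees/s): [127.2, 127.2, 159.86, 180, 180, 180].

### API

Orientations are given as [roll, pitch, yaw] about the fixed x, y, z axes, in that order (R = Rz(yaw) Ry(pitch) Rx(roll)).
In Python, from workcell import bot, viewer gives the robot as it stands.
- The arm moves only by the tool jog_arm, never from a script. Its argument "commands" is a list of rows, each an object of numbers: "tx", "ty", "tz": the shift along the tool's x, y, z in cm; "yaw": the turn about the tool's y in rad; "jaw": the finger opening in cm, from 0 to 8.54. In form: [{"tx": .., "ty": .., "tz": .., "yaw": .., "jaw": ..}, ...]. A call has 1 to 8 rows; each row shifts and turns the pose as measured when the row begins, along the tool's axes as they then stand; what a row does not reach is not made up. A row lasts 1/12 s, in which the tool goes at most 41.7 mm and 7.16 degrees, less where a joint would pass 70% of its speed; a pose out of reach is approached as far as the arm can. A call with a gripper value outside its range is refused whole. The fingers move at their own pace and stop on an object; the grip force is fixed at half the most. Time passes only in rows, so rows that do not move let the fingers close. It gives the time, the measured TCP pose, the force and the opening at its end, in the units of the state.
- bot.get_obs(): the state, without advancing time (a new reading comes with each control period).
- viewer.get_image(name): name is "scene" or "top" or "wrist"; returns a dict with "pixels" (420x560x3 uint8, red, green, blue), "z_map" (420x560 float32, m along the optical axis (not along the pixel's ray), 0 where there is no reading), "fx", "fy", "cx", "cy" (pixels), "k1" (the pictures are not rectified: a ray, as slopes to the right and down, at radius r is drawn at 1 + k1 r^2 times it, then the intrinsics apply), "eye" and "attitude" of the camera in the world; the wrist camera has in their place "hand_eye" (4x4, takes a point from camera to tool coordinates, whose origin is the TCP and whose axes are the tool frame's). Camera axes: x right, y up, looking along -z (the intrinsics and any distortion apply to the point x, -y, -z); pixel columns grow to the right and rows downward; lengths in m; the calibration is good to about 2 mm. A picture is of the moment at which its call begins: read the wrist's pose just before it.
- bot.hand_in(): hands the job in, once; it reports no verdict.
The state is a dict: "clock": time; "joint_positions": joint angles; "dq": joint speeds; "effort": joint torques, N m; "eef_pos": TCP position; "orientation": TCP orientation; "force": force on the tool from outside, world axes, zero at the start; "wrist_torque": the same for the moment, N m; "width": finger opening in m.
Only numpy, scipy, OpenCV 4.12 (cv2) and the standard library are available. Lean on these libraries where they do the work, as an engineer would, in place of code of your own. Each camera call takes 0.05 s, during which the arm holds its last target.

### The job

Pick up the steel lid by its neck, lower it onto the vessel so that each forked ear takes one of the two upright studs and the lid lies level on the rubber sealing ring, then press it straight down so that the ring is squeezed with about 15 newtons (10 to 20) and hold that steadily for three seconds. Finish while still holding it pressed like that, because a colleague will then spin the wing nuts on; do not let go. Never squash the ring right down to the metal, and leave the wing nuts, beaker, timer and vial alone.

Things in the scene. Friction and masses are not known exactly. Their poses are not given: they have to be found in the camera images.
- vessel: Small round stainless pressure vessel fixed to the bench on a dark foot 124 mm across, drain tap low on its +x side. Origin: centre of the foot's underside, z up. Body 80 mm across, top flange 96 mm across.
- flange (a point): Centre of the vessel's flange top, 82 mm above the bench; axes as the vessel's. Two upright studs, 6 mm thick with cone tips, stand on the flange's ears at y = +57 mm and y = -57 mm (x = 0) of this frame and rise 36 mm above the flange.
- seal_top (a point): Centre of the top of the black rubber sealing ring (81 mm outside, about 65 mm inside) that stands 10 mm proud of the flange, its top 92 mm above the bench when free; it sinks as the ring is squeezed.
- seal (a joint): How far the sealing ring is squeezed, in m: 0 free, metal to metal at about 0.0095. It is a soft spring of about 3 N per mm: 15 N squeezes it by 5 mm (10 N: 3.3 mm, 20 N: 6.7 mm), and the lid's own weight by about 1 mm.
- lid_neck (a point): Loose steel lid (about 0.3 kg), right way up on the bench: point on the axis of its round neck, 36 mm above the lid's underside, the place to hold it. Axes as the lid's, z up. The neck is 30 mm across and stands from 10 to 65 mm above the underside. On the lid's top two six-sided port plugs, 6 mm high, sit 33 mm either side of the neck along x.
- lid_underside (a point): Centre of the lid's flat underside, axes as the lid's. Disc 96 mm across, 10 mm thick; a forked ear stands out to 67 mm at +y and at -y, its 13 mm wide slot open outward, to take a stud 57 mm from the axis; either ear may go on either stud. Rests 92 mm above the bench on the free ring, 87 mm with the ring squeezed by 5 mm.
- wing_nut_1: Steel wing nut, about 40 mm wide and 20 mm high, lying in front of the vessel. Origin under its centre. Leave alone.
- wing_nut_2: The second wing nut, alike. Leave alone.
- glass_beaker: Glass beaker, 67 mm wide, 91 mm high, standing behind the work. Origin under its centre. Leave alone.
- lab_timer: Flat white timer, 66x66x18 mm, lying at the left. Origin under its centre. Leave alone.
- vial: Small capped vial, 28 mm wide, 60 mm high, standing at the right. Origin under its centre. Leave alone.
Things that resemble listed ones, but are neither listed nor needed, are in the scene too. Leave any purple look-alike of the part that bears lid_neck alone.

How it is judged:
By the outcome, as a careful person would: the job done as asked, in the order asked, and still so for the second after the job is handed in, while the arm keeps its last pose, push and grip.
It also fails if it takes over 53 s, if anything falls off the work surface, if the arm or the gripper's body presses on something with over 40 N, if the wrist force passes 120 N, or if a joint passes its speed limit or range.

## Working session

There is one attempt and no reset: what is moved stays moved. The work goes in short steps, Python scripts to look and compute and a tool call to move; the robot and the scene stay as the last step left them, time stands still between calls to the robot, and variables do not carry over. Pictures are saved under pics/ and viewed, and the job is handed in when it is done.

Besides the shell and the picture viewer there is one more tool, called after "Emit:" as name(argument=value, ...), one argument or row to a line, values as JSON. jog_arm: Moves the arm, as the interface text tells. Its arguments: {"type":"object","properties":{"commands":{"type":"array"}},"required":["commands"]}

```bash
ls; mkdir -p pics
cat > h.py <<'E'
import numpy as np, cv2
from workcell import bot, viewer
from scipy.spatial.transform import Rotation as R
def grab(n,tag):
    o=bot.get_obs(); d=viewer.get_image(n)
    cv2.imwrite(f'pics/{tag}.png',d['pixels'][:,:,::-1])
    np.savez(f'pics/{tag}.npz',**{k:np.array(v) for k,v in d.items()},p=o['eef_pos'],q=o['orientation'])
    return d,o
E
python3 - <<'E'
from h import *
d,o=grab('scene','s0'); print({k:v for k,v in d.items() if k not in('pixels','z_map')})
d,o=grab('top','t0'); print({k:v for k,v in d.items() if k not in('pixels','z_map')})
d,o=grab('wrist','w0'); print({k:v for k,v in d.items() if k not in('pixels','z_map')})
print(o, bot.finger_overhang)
E
```

```text
pics
{'fx': 492.5125383788909, 'fy': 492.5125383788909, 'cx': 267.7145327755615, 'cy': 203.4220497927706, 'k1': -0.08658875736943714, 'eye': array([-0.31915025, -0.53278764,  1.15205795]), 'attitude': array([ 42.39282814,  -0.46203284, -55.62114887])}
{'fx': 422.3603709685867, 'fy': 422.3603709685867, 'cx': 289.6024461256446, 'cy': 207.33401247473466, 'k1': -0.03564330416892687, 'eye': array([4.34109363e-01, 5.33699370e-05, 1.07222584e+00]), 'attitude': array([  3.31081692,  -0.4311953 , -89.40762951])}
{'fx': 289.7999689687842, 'fy': 289.7999689687842, 'cx': 281.83066823950344, 'cy': 209.25139639307938, 'k1': -0.052254951712503946, 'hand_eye': array([[ 9.99999854e-01,  3.43385310e-04, -4.17679930e-04,
        -1.02687480e-03],
       [-5.01862539e-04,  3.01917427e-01, -9.53333947e-01,
        -1.23555527e-01],
       [-2.01256023e-04,  9.53334018e-01,  3.01917556e-01,
         7.73023872e-02],
       [ 0.00000000e+00,  0.00000000e+00,  0.00000000e+00,
         1.00000000e+00]])}
{'clock': 0.1, 'joint_positions': array([ 6.63263322e+01,  2.02599258e+01,  9.36243997e+01, -2.16135276e-03,
        6.61904705e+01, -1.37054117e-01]), 'dq': array([-0.06256773,  0.03607368,  0.00227091,  0.07351432, -0.06776893,
        0.05970498]), 'effort': array([ 1.46731545e-03, -6.06349683e+01, -3.42823148e+01,  1.68697807e-04,
        3.89156266e-03,  2.03600132e-05]), 'eef_pos': array([0.24942343, 0.5726206 , 0.24962452]), 'orientation': array([-9.00017973e+01,  7.48004612e-02,  6.64642590e+01]), 'force': array([-0.41146079, -0.62066337,  0.07765388]), 'wrist_torque': array([0.01134593, 0.03853539, 0.02979558]), 'width': 0.085665477469336} 0.019
```

View pics/s0.png

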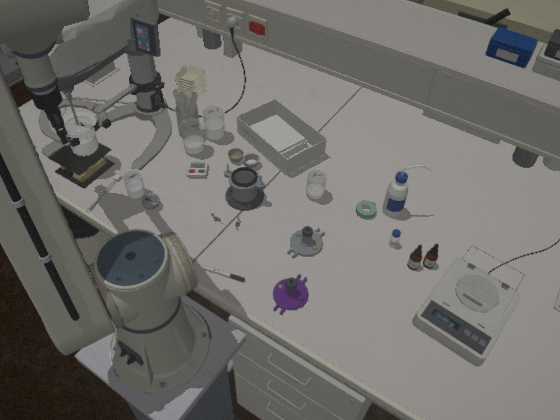

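View pics/t0.png

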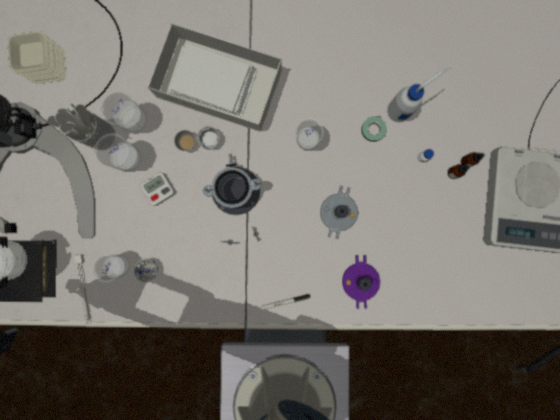

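View pics/w0.png

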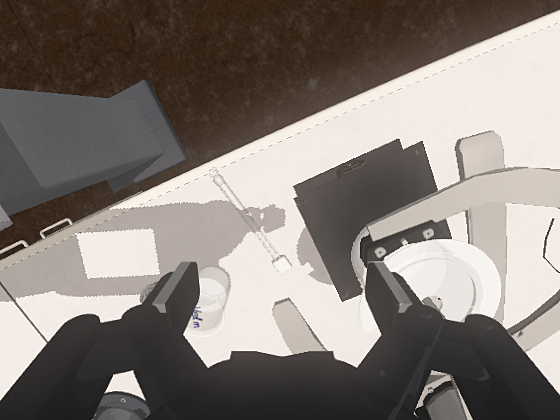

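Candidates for the lid in the top view are the steel-grey one at (340,212) and the purple one at (361,282). The grey one fits "steel lid", and the purple one is the look-alike to leave alone. The vessel is at (233,188). I'll check both in an enlarged crop.

Run:
```python
import cv2
a=cv2.imread('pics/t0.png')
c=cv2.resize(a[170:250,190:390],None,fx=4,fy=4,interpolation=cv2.INTER_CUBIC)
cv2.imwrite('pics/t0c.png',c)
a=cv2.imread('pics/s0.png')
cv2.imwrite('pics/s0c.png',cv2.resize(a[140:290,190:350],None,fx=4,fy=4,interpolation=cv2.INTER_CUBIC))
```

```text
(no output)
```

View pics/t0c.png

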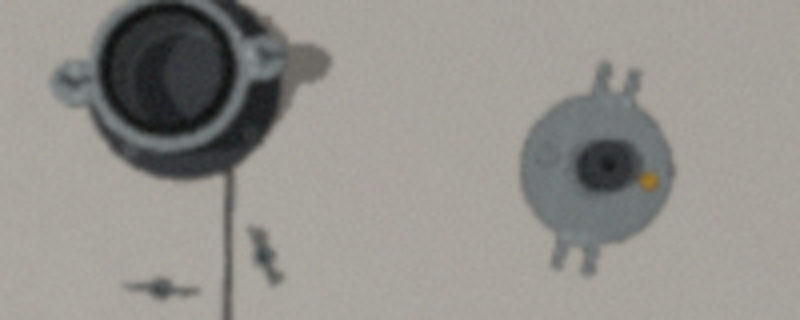

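View pics/s0c.png

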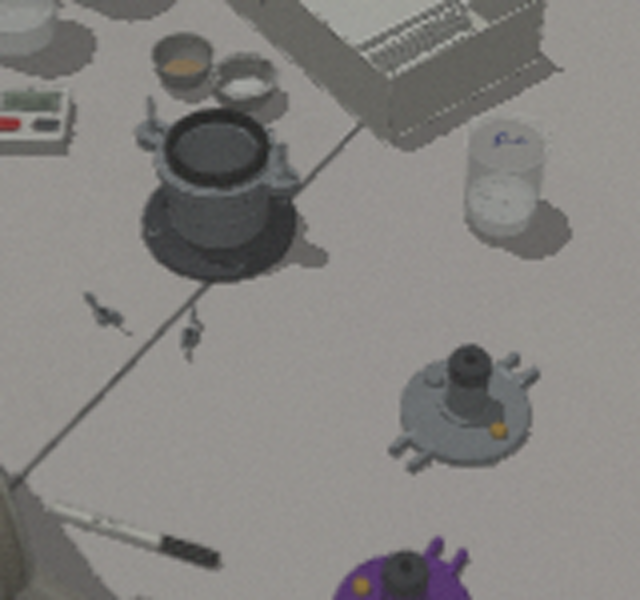

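Confirmed: the grey lid, with grey fork ears and a dark neck, stands right way up at top (340,212). The ring and two studs show on the vessel at top (233,188). Next I measure.

```bash
cat >> h.py <<'E'
def load(tag): return dict(np.load(f'pics/{tag}.npz'))
def cam(d):
    if 'hand_eye' in d:
        T=np.eye(4); T[:3,:3]=R.from_euler('xyz',d['q'],degrees=True).as_matrix(); T[:3,3]=d['p']
        return T@d['hand_eye']
    T=np.eye(4); T[:3,:3]=R.from_euler('xyz',d['attitude'],degrees=True).as_matrix(); T[:3,3]=d['eye']; return T
def rays(d,uv):
    K=np.array([[d['fx'],0,d['cx']],[0,d['fy'],d['cy']],[0,0,1]],float)
    n=cv2.undistortPoints(np.array(uv,float).reshape(-1,1,2),K,np.array([float(d['k1']),0,0,0])).reshape(-1,2)
    return np.c_[n[:,0],-n[:,1],-np.ones(len(n))]
def onz(d,uv,z):
    T=cam(d); r=rays(d,uv)@T[:3,:3].T; o=T[:3,3]; return o+r*((z-o[2])/r[:,2])[:,None]
def cloud(d):
    v,u=np.nonzero(d['z_map']>0); T=cam(d); r=rays(d,np.c_[u,v])
    P=r*d['z_map'][v,u][:,None]; return u,v,P@T[:3,:3].T+T[:3,3]
E
python3 - <<'E'
from h import *
t=load('t0'); s=load('s0')
def c(l,x0,y0): return (np.array(l,float)/4-0.375)+[x0,y0]
f=lambda n,P:print(n,np.round(P,4).tolist())
tl=c([(618,80),(575,256)],190,170); f('ears',onz(t,tl,.01))
f('disc',onz(t,c([(597,170)],190,170),.01)); f('necktop',onz(t,c([(606,165)],190,170),.065))
f('studs',onz(t,c([(72,78),(266,54)],190,170),.082)); f('ring',onz(t,c([(170,68)],190,170),.092))
sl=c([(520,366),(408,455)],190,140); f('s ears',onz(s,sl,.01)); f('s necktop',onz(s,c([(470,358)],190,140),.065))
f('s ring',onz(s,c([(217,147)],190,140),.092))
# depth
for d,n in((t,'t'),(s,'s')):
    u,v,P=cloud(d)
    for name,ctr in(('lid',onz(t,c([(597,170)],190,170),.01)[0]),('ves',onz(t,c([(170,68)],190,170),.092)[0])):
        m=(np.hypot(*(P[:,:2]-ctr[:2]).T)<.075)
        Q=P[m]; print(n,name,m.sum(),np.percentile(Q[:,2],[2,50,90,99.5]))
        if name=='lid':
            k=Q[Q[:,2]>.045]; print(' neck',len(k),k.mean(0))
            k=Q[(Q[:,2]>.005)&(Q[:,2]<.02)]; e=cv2.minEnclosingCircle(k[:,:2].astype(np.float32)); print(' disc',len(k),k.mean(0),e)
        else:
            k=Q[(Q[:,2]>.083)&(Q[:,2]<.1)]; print(' ring',len(k),k.mean(0),(k.min(0)+k.max(0))/2)
E
```

```text
ears [[0.542, -0.1448, 0.01], [0.4306, -0.118, 0.01]]
disc [[0.4849, -0.1316, 0.01]]
necktop [[0.4853, -0.1302, 0.065]]
studs [[0.5323, 0.1866, 0.082], [0.5477, 0.0726, 0.082]]
ring [[0.5378, 0.1277, 0.092]]
s ears [[0.5426, -0.1427, 0.01], [0.4252, -0.1181, 0.01]]
s necktop [[0.4871, -0.1283, 0.065]]
s ring [[0.5354, 0.1301, 0.092]]
t lid 2707 [-0.00319251  0.00327882  0.01348492  0.06662487]
 neck 136 [ 0.48486721 -0.13018365  0.06346578]
 disc 1087 [ 0.4851201  -0.12991213  0.01069723] ((0.48719727993011475, -0.12920081615447998), 0.0726558044552803)
t ves 2747 [-0.0022231   0.01277025  0.09089012  0.10232185]
 ring 555 [0.53614905 0.13033966 0.08929583] [0.53668845 0.13128879 0.09014238]
s lid 1617 [-0.00279609  0.00603246  0.02173608  0.06874864]
 neck 109 [ 0.48078615 -0.13124996  0.06092379]
 disc 680 [ 0.47736336 -0.13383009  0.01127525] ((0.485308974981308, -0.13143450021743774), 0.0744408518075943)
s ves 1713 [-0.00159699  0.03519153  0.09065707  0.10957827]
 ring 344 [0.53088009 0.1281391  0.08925326] [0.533683   0.13116469 0.09091737]
```

```bash
cat >> h.py <<'E'
def plan(p,a,target,at,n,jaw=None):
    "rows (cm, rad) straight to target with heading at (deg), n rows"
    p=np.array(p,float); target=np.array(target,float); st=(target-p)/n; da=(at-a)/n
    for i in range(n):
        h=np.radians(a+da*i)
        print('{"tx":%.2f,"ty":%.2f,"tz":%.2f,"yaw":%.4f}'%(100*(st[0]*np.cos(h)+st[1]*np.sin(h)),-100*st[2],100*(-st[0]*np.sin(h)+st[1]*np.cos(h)),-np.radians(da)))
def st():
    o=bot.get_obs(); print(round(o['clock'],2),np.round(o['eef_pos'],4),np.round(o['orientation'],2),'F',np.round(o['force'],2),'M',np.round(o['wrist_torque'],2),'w',round(o['width'],4)); return o
E
python3 - <<'E'
from h import *
plan([.25,.573,.25],66.5,[.27,.453,.25],66.5,3); print(); plan([.27,.453,.25],66.5,[.44,-.13,.25],-13.5,20)
E
```

```text
{"tx":-3.40,"ty":-0.00,"tz":-2.21,"yaw":-0.0000}
{"tx":-3.40,"ty":-0.00,"tz":-2.21,"yaw":-0.0000}
{"tx":-3.40,"ty":-0.00,"tz":-2.21,"yaw":-0.0000}

{"tx":-2.33,"ty":-0.00,"tz":-1.94,"yaw":0.0698}
{"tx":-2.19,"ty":-0.00,"tz":-2.10,"yaw":0.0698}
{"tx":-2.04,"ty":-0.00,"tz":-2.25,"yaw":0.0698}
{"tx":-1.88,"ty":-0.00,"tz":-2.38,"yaw":0.0698}
{"tx":-1.71,"ty":-0.00,"tz":-2.51,"yaw":0.0698}
{"tx":-1.53,"ty":-0.00,"tz":-2.62,"yaw":0.0698}
{"tx":-1.34,"ty":-0.00,"tz":-2.72,"yaw":0.0698}
{"tx":-1.15,"ty":-0.00,"tz":-2.81,"yaw":0.0698}
{"tx":-0.95,"ty":-0.00,"tz":-2.88,"yaw":0.0698}
{"tx":-0.75,"ty":-0.00,"tz":-2.94,"yaw":0.0698}
{"tx":-0.54,"ty":-0.00,"tz":-2.99,"yaw":0.0698}
{"tx":-0.33,"ty":-0.00,"tz":-3.02,"yaw":0.0698}
{"tx":-0.12,"ty":-0.00,"tz":-3.03,"yaw":0.0698}
{"tx":0.09,"ty":-0.00,"tz":-3.03,"yaw":0.0698}
{"tx":0.30,"ty":-0.00,"tz":-3.02,"yaw":0.0698}
{"tx":0.51,"ty":-0.00,"tz":-2.99,"yaw":0.0698}
{"tx":0.72,"ty":-0.00,"tz":-2.95,"yaw":0.0698}
{"tx":0.93,"ty":-0.00,"tz":-2.89,"yaw":0.0698}
{"tx":1.13,"ty":-0.00,"tz":-2.82,"yaw":0.0698}
{"tx":1.32,"ty":-0.00,"tz":-2.73,"yaw":0.0698}
```

Emit:
jog_arm(
  commands=[
    {"tx": -3.4,"ty": 0,"tz": -2.2},
    {"tx": -3.4,"ty": 0,"tz": -2.2},
    {"tx": -3.4,"ty": 0,"tz": -2.2},
    {"tx": -2.3,"ty": 0,"tz": -1.9,"yaw": 0.07},
    {"tx": -2.2,"ty": 0,"tz": -2.1,"yaw": 0.07},
    {"tx": -2.0,"ty": 0,"tz": -2.2,"yaw": 0.07},
    {"tx": -1.9,"ty": 0,"tz": -2.4,"yaw": 0.07},
    {"tx": -1.7,"ty": 0,"tz": -2.5,"yaw": 0.07},
  ],
)

```text
invalid input at $.commands[0]: expected keys tx, ty, tz, yaw, jaw
```

Emit:
jog_arm(
  commands=[
    {"tx": -3.4,"ty": 0,"tz": -2.2,"yaw": 0,"jaw": 8.5},
    {"tx": -3.4,"ty": 0,"tz": -2.2,"yaw": 0,"jaw": 8.5},
    {"tx": -3.4,"ty": 0,"tz": -2.2,"yaw": 0,"jaw": 8.5},
    {"tx": -2.3,"ty": 0,"tz": -1.9,"yaw": 0.07,"jaw": 8.5},
    {"tx": -2.2,"ty": 0,"tz": -2.1,"yaw": 0.07,"jaw": 8.5},
    {"tx": -2.0,"ty": 0,"tz": -2.2,"yaw": 0.07,"jaw": 8.5},
    {"tx": -1.9,"ty": 0,"tz": -2.4,"yaw": 0.07,"jaw": 8.5},
    {"tx": -1.7,"ty": 0,"tz": -2.5,"yaw": 0.07,"jaw": 8.5},
  ],
)

```text
clock: 0.82
eef_pos: [0.3097, 0.3014, 0.2464]
orientation: [-90.0, 0.1, 46.1]
force: [1.1, -0.2, 0.6]
width: 0.0852
```

Run:
```python
from h import *
d,o=grab('wrist','w1'); st()
plan(o['eef_pos'],o['orientation'][2],[.44,-.12,.25],-13.5,16)
```

```text
0.87 [0.3098 0.297  0.2459] [-90.09   0.32  45.79] F [-0.39 -3.24 -0.57] M [-0.11 -0.03 -0.  ] w 0.0849
{"tx":-1.33,"ty":-0.02,"tz":-2.41,"yaw":0.0650}
{"tx":-1.17,"ty":-0.02,"tz":-2.49,"yaw":0.0650}
{"tx":-1.01,"ty":-0.02,"tz":-2.57,"yaw":0.0650}
{"tx":-0.84,"ty":-0.02,"tz":-2.63,"yaw":0.0650}
{"tx":-0.67,"ty":-0.02,"tz":-2.67,"yaw":0.0650}
{"tx":-0.49,"ty":-0.02,"tz":-2.71,"yaw":0.0650}
{"tx":-0.32,"ty":-0.02,"tz":-2.74,"yaw":0.0650}
{"tx":-0.14,"ty":-0.02,"tz":-2.75,"yaw":0.0650}
{"tx":0.04,"ty":-0.02,"tz":-2.76,"yaw":0.0650}
{"tx":0.22,"ty":-0.02,"tz":-2.75,"yaw":0.0650}
{"tx":0.40,"ty":-0.02,"tz":-2.73,"yaw":0.0650}
{"tx":0.58,"ty":-0.02,"tz":-2.70,"yaw":0.0650}
{"tx":0.75,"ty":-0.02,"tz":-2.65,"yaw":0.0650}
{"tx":0.92,"ty":-0.02,"tz":-2.60,"yaw":0.0650}
{"tx":1.09,"ty":-0.02,"tz":-2.53,"yaw":0.0650}
{"tx":1.25,"ty":-0.02,"tz":-2.46,"yaw":0.0650}
```

View pics/w1.png

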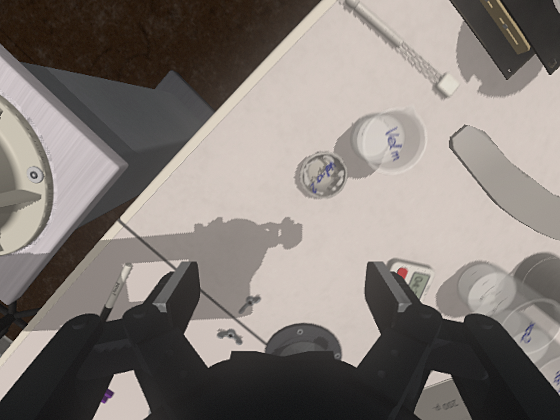

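The wrist view looks towards tool +z. It shows the foot of the vessel only at (305,340). The lid will have to be on the tool's +z side to be seen.

Run:
```python
from h import *
o=st(); plan(o['eef_pos'],o['orientation'][2],[.466,-.22,.23],-13.5,16)
```

```text
0.87 [0.3098 0.297  0.2459] [-90.09   0.32  45.79] F [-0.39 -3.24 -0.57] M [-0.11 -0.03 -0.  ] w 0.0849
{"tx":-1.64,"ty":0.10,"tz":-2.95,"yaw":0.0647}
{"tx":-1.44,"ty":0.10,"tz":-3.05,"yaw":0.0647}
{"tx":-1.24,"ty":0.10,"tz":-3.14,"yaw":0.0647}
{"tx":-1.04,"ty":0.10,"tz":-3.21,"yaw":0.0647}
{"tx":-0.83,"ty":0.10,"tz":-3.27,"yaw":0.0647}
{"tx":-0.61,"ty":0.10,"tz":-3.32,"yaw":0.0647}
{"tx":-0.40,"ty":0.10,"tz":-3.35,"yaw":0.0647}
{"tx":-0.18,"ty":0.10,"tz":-3.37,"yaw":0.0647}
{"tx":0.04,"ty":0.10,"tz":-3.38,"yaw":0.0647}
{"tx":0.26,"ty":0.10,"tz":-3.37,"yaw":0.0647}
{"tx":0.47,"ty":0.10,"tz":-3.34,"yaw":0.0647}
{"tx":0.69,"ty":0.10,"tz":-3.30,"yaw":0.0647}
{"tx":0.90,"ty":0.10,"tz":-3.25,"yaw":0.0647}
{"tx":1.11,"ty":0.10,"tz":-3.19,"yaw":0.0647}
{"tx":1.31,"ty":0.10,"tz":-3.11,"yaw":0.0647}
{"tx":1.51,"ty":0.10,"tz":-3.02,"yaw":0.0647}
```

Emit:
jog_arm(
  commands=[
    {"tx": -1.6,"ty": 0.1,"tz": -3.0,"yaw": 0.065,"jaw": 8.5},
    {"tx": -1.4,"ty": 0.1,"tz": -3.0,"yaw": 0.065,"jaw": 8.5},
    {"tx": -1.2,"ty": 0.1,"tz": -3.1,"yaw": 0.065,"jaw": 8.5},
    {"tx": -1.0,"ty": 0.1,"tz": -3.2,"yaw": 0.065,"jaw": 8.5},
    {"tx": -0.8,"ty": 0.1,"tz": -3.3,"yaw": 0.065,"jaw": 8.5},
    {"tx": -0.6,"ty": 0.1,"tz": -3.3,"yaw": 0.065,"jaw": 8.5},
    {"tx": -0.4,"ty": 0.1,"tz": -3.3,"yaw": 0.065,"jaw": 8.5},
    {"tx": -0.2,"ty": 0.1,"tz": -3.4,"yaw": 0.065,"jaw": 8.5},
  ],
)

```text
clock: 1.53
eef_pos: [0.3872, 0.0313, 0.2392]
orientation: [-90.1, -0.0, 15.0]
force: [0.1, -0.8, -0.9]
width: 0.0849
```

Emit:
jog_arm(
  commands=[
    {"tx": 0.0,"ty": 0.1,"tz": -3.4,"yaw": 0.065,"jaw": 8.5},
    {"tx": 0.3,"ty": 0.1,"tz": -3.4,"yaw": 0.065,"jaw": 8.5},
    {"tx": 0.5,"ty": 0.1,"tz": -3.3,"yaw": 0.065,"jaw": 8.5},
    {"tx": 0.7,"ty": 0.1,"tz": -3.3,"yaw": 0.065,"jaw": 8.5},
    {"tx": 0.9,"ty": 0.1,"tz": -3.2,"yaw": 0.065,"jaw": 8.5},
    {"tx": 1.1,"ty": 0.1,"tz": -3.2,"yaw": 0.065,"jaw": 8.5},
    {"tx": 1.3,"ty": 0.1,"tz": -3.1,"yaw": 0.065,"jaw": 8.5},
    {"tx": 1.5,"ty": 0.1,"tz": -3.0,"yaw": 0.065,"jaw": 8.5},
  ],
)

```text
clock: 2.2
eef_pos: [0.457, -0.2438, 0.2316]
orientation: [-90.1, -0.1, -16.4]
force: [1.4, 1.1, 0.5]
width: 0.0849
```

Emit:
jog_arm(
  commands=[
    {"tx": 0,"ty": 0,"tz": 0,"yaw": 0,"jaw": 8.5},
  ],
)

```text
clock: 2.28
eef_pos: [0.4584, -0.2488, 0.2315]
orientation: [-90.2, -0.3, -16.8]
force: [-0.0, 0.6, 1.0]
width: 0.085
```

Run:
```python
from h import *
d,o=grab('wrist','w2'); st()
```

```text
2.33 [ 0.4574 -0.2466  0.2312] [-90.08  -0.16 -16.63] F [ 0.05 -0.42 -0.03] M [ 0.01 -0.02 -0.02] w 0.0846
```

View pics/w2.png

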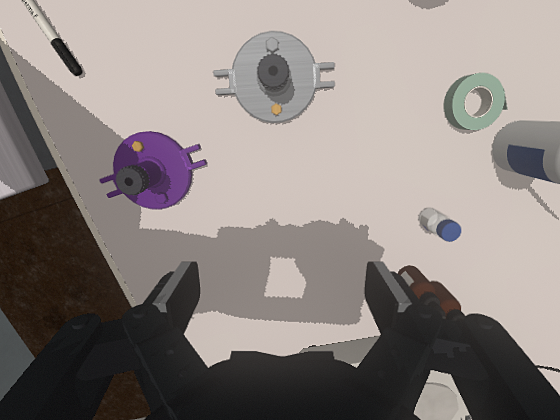

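The steel lid is at (275,77) with ears at (222,82) and (328,75). The purple one is at (150,168). Measuring the lid from this view.

Run:
```python
from h import *
import cv2
a=cv2.imread('pics/w2.png'); cv2.imwrite('pics/w2c.png',cv2.resize(a[15:140,195:355],None,fx=5,fy=5,interpolation=cv2.INTER_CUBIC)[:600])
d=load('w2'); u,v,P=cloud(d)
m=np.hypot(P[:,0]-.485,P[:,1]+.13)<.08
P=P[m];u=u[m];v=v[m]
b=P[P[:,2]<.004]; print('bench z',np.median(b[:,2]))
k=P[P[:,2]>.06]; print('neck top',len(k),k.mean(0),k[:,2].max())
k=P[(P[:,2]>.0065)&(P[:,2]<.022)]
c=np.array([.485,-.13])
for _ in range(5):
    r=np.hypot(*(k[:,:2]-c).T); ring=k[(r>.046)&(r<.05)]
    disc=k[r<.047]; 
e=k[r>.054]; 
rel=e[:,:2]-c; ax=np.array([1,-.24]); s=rel@ax
e1=e[s>0,:2];e2=e[s<0,:2]; m1=(e1.min(0)+e1.max(0))/2;m2=(e2.min(0)+e2.max(0))/2
print(len(e1),len(e2),e1.mean(0),e2.mean(0)); dd=e1.mean(0)-e2.mean(0); print('ear ax',np.degrees(np.arctan2(dd[1],dd[0])),np.linalg.norm(dd),(e1.mean(0)+e2.mean(0))/2)
r=k[np.hypot(*(k[:,:2]-c).T)<.055]
print('disc circ',cv2.minEnclosingCircle(r[:,:2].astype(np.float32)))
```

```text
bench z -1.6844397512094655e-05
neck top 841 [ 0.48508882 -0.13325576  0.06374277] 0.0663549124406439
176 156 [ 0.54281556 -0.14673928] [ 0.42611173 -0.11965336]
ear ax -13.066505966381706 0.11980580131486007 [ 0.48446364 -0.13319632]
disc circ ((0.48496365547180176, -0.13028602302074432), 0.055000610649585724)
```

View pics/w2c.png

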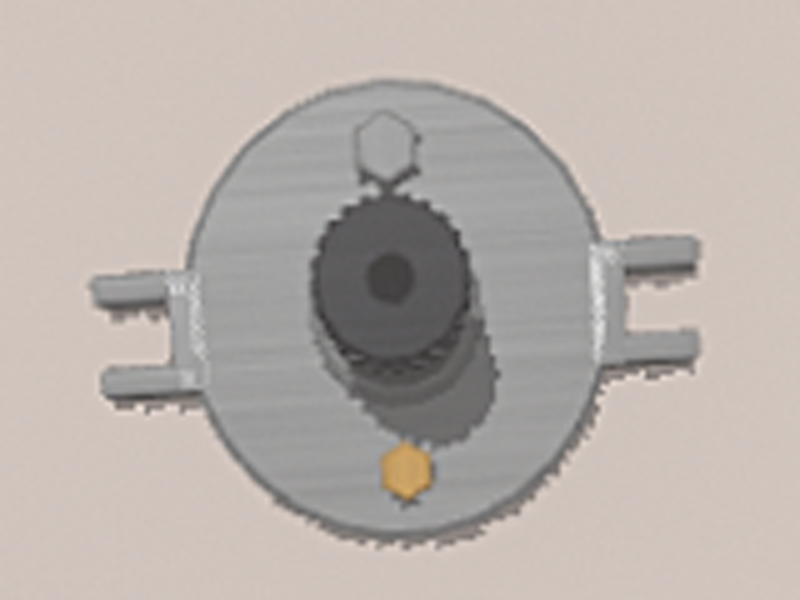

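Run:
```python
from h import *
d=load('w2')
c=lambda l:np.array(l,float)/5-.4+[195,15]
P=onz(d,c([(99,334),(696,299)]),.01); print(P,np.degrees(np.arctan2(*(P[1]-P[0])[1::-1])),P.mean(0),np.linalg.norm(P[1]-P[0]))
P=onz(d,c([(384,146),(406,471)]),.016); print(P,P.mean(0),np.degrees(np.arctan2(*(P[1]-P[0])[1::-1])),np.linalg.norm(P[1]-P[0]))
print(onz(d,c([(391,277)]),.065)); print(onz(d,c([(392,308)]),.01))
o=st(); plan(o['eef_pos'],o['orientation'][2],[.485,-.132,.12],-13,5);
plan([.485,-.132,.12],-13,[.485,-.132,.038],-13,4)
```

```text
[[ 0.42093725 -0.11725611  0.01      ]
 [ 0.54924568 -0.14846278  0.01      ]] -13.669837709638161 [ 0.48509146 -0.13285944  0.01      ] 0.13204889785188192
[[ 0.49232558 -0.10085431  0.016     ]
 [ 0.47743879 -0.16512331  0.016     ]] [ 0.48488218 -0.13298881  0.016     ] -103.04157084377809 0.06597060494837512
[[ 0.48522285 -0.13303307  0.065     ]]
[[ 0.48454538 -0.13118243  0.01      ]]
2.33 [ 0.4574 -0.2466  0.2312] [-90.08  -0.16 -16.63] F [ 0.05 -0.42 -0.03] M [ 0.01 -0.02 -0.02] w 0.0846
{"tx":-0.13,"ty":2.22,"tz":2.35,"yaw":-0.0127}
{"tx":-0.10,"ty":2.22,"tz":2.36,"yaw":-0.0127}
{"tx":-0.07,"ty":2.22,"tz":2.36,"yaw":-0.0127}
{"tx":-0.04,"ty":2.22,"tz":2.36,"yaw":-0.0127}
{"tx":-0.01,"ty":2.22,"tz":2.36,"yaw":-0.0127}
{"tx":0.00,"ty":2.05,"tz":0.00,"yaw":-0.0000}
{"tx":0.00,"ty":2.05,"tz":0.00,"yaw":-0.0000}
{"tx":0.00,"ty":2.05,"tz":0.00,"yaw":-0.0000}
{"tx":0.00,"ty":2.05,"tz":0.00,"yaw":-0.0000}
```

Emit:
jog_arm(
  commands=[
    {"tx": -0.1,"ty": 2.2,"tz": 2.35,"yaw": -0.012,"jaw": 8.5},
    {"tx": -0.1,"ty": 2.2,"tz": 2.35,"yaw": -0.012,"jaw": 8.5},
    {"tx": -0.1,"ty": 2.2,"tz": 2.35,"yaw": -0.012,"jaw": 8.5},
    {"tx": 0,"ty": 2.2,"tz": 2.35,"yaw": -0.012,"jaw": 8.5},
    {"tx": 0,"ty": 2.0,"tz": 2.0,"yaw": -0.012,"jaw": 8.5},
    {"tx": 0,"ty": 0,"tz": 0,"yaw": 0,"jaw": 8.5},
  ],
)

```text
clock: 2.83
eef_pos: [0.4846, -0.1315, 0.12]
orientation: [-90.1, -0.3, -13.1]
force: [-1.6, -0.1, 0.3]
width: 0.085
```

Run:
```python
from h import *
o=st(); plan(o['eef_pos'],o['orientation'][2],[.485,-.133,.12],-13.3,1);
```

```text
2.83 [ 0.4846 -0.1315  0.12  ] [-90.13  -0.27 -13.09] F [-1.63 -0.07  0.27] M [0.01 0.06 0.  ] w 0.085
{"tx":0.08,"ty":0.00,"tz":-0.14,"yaw":0.0037}
```

Emit:
jog_arm(
  commands=[
    {"tx": 0.05,"ty": 2.0,"tz": -0.1,"yaw": 0,"jaw": 8.5},
    {"tx": 0,"ty": 2.0,"tz": 0,"yaw": 0,"jaw": 8.5},
    {"tx": 0,"ty": 2.0,"tz": 0,"yaw": 0,"jaw": 8.5},
    {"tx": 0,"ty": 1.4,"tz": 0,"yaw": 0,"jaw": 8.5},
    {"tx": 0,"ty": 0.4,"tz": 0,"yaw": 0,"jaw": 8.5},
    {"tx": 0,"ty": 0,"tz": 0,"yaw": 0,"jaw": 8.5},
  ],
)

```text
clock: 3.33
eef_pos: [0.4842, -0.1284, 0.0412]
orientation: [-90.1, -0.2, -12.5]
force: [-0.1, -0.5, 0.7]
width: 0.085
```

Run:
```python
from h import *
grab('wrist','w3');o=st(); plan(o['eef_pos'],o['orientation'][2],[.485,-.133,.04],-13.3,1);
```

```text
3.38 [ 0.4843 -0.1285  0.0416] [-90.11  -0.23 -12.47] F [-0.53  0.44  0.3 ] M [-0.   -0.03  0.04] w 0.0848
{"tx":0.16,"ty":0.16,"tz":-0.42,"yaw":0.0145}
```

View pics/w3.png

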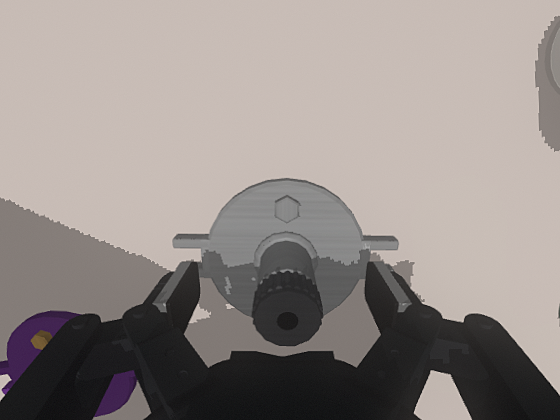

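The neck at (287,300) stands between the pads, at (185,280) and (385,280). I'll correct the 4 mm drift, then close.

Emit:
jog_arm(
  commands=[
    {"tx": 0.15,"ty": 0.2,"tz": -0.4,"yaw": 0.014,"jaw": 8.5},
    {"tx": 0,"ty": 0,"tz": 0,"yaw": 0,"jaw": 8.5},
  ],
)

```text
clock: 3.55
eef_pos: [0.4858, -0.1332, 0.0414]
orientation: [-90.1, -0.3, -13.3]
force: [-0.8, -0.1, -0.1]
width: 0.0849
```

Emit:
jog_arm(
  commands=[
    {"tx": 0,"ty": 0,"tz": 0,"yaw": 0,"jaw": 2.0},
    {"tx": 0,"ty": 0,"tz": 0,"yaw": 0,"jaw": 2.0},
    {"tx": 0,"ty": 0,"tz": 0,"yaw": 0,"jaw": 2.0},
    {"tx": 0,"ty": 0,"tz": 0,"yaw": 0,"jaw": 2.0},
    {"tx": 0,"ty": 0,"tz": 0,"yaw": 0,"jaw": 2.0},
    {"tx": 0,"ty": 0,"tz": 0,"yaw": 0,"jaw": 2.0},
    {"tx": 0,"ty": 0,"tz": 0,"yaw": 0,"jaw": 2.0},
    {"tx": 0,"ty": 0,"tz": 0,"yaw": 0,"jaw": 2.0},
  ],
)

```text
clock: 4.22
eef_pos: [0.4872, -0.1342, 0.0446]
orientation: [-90.1, -0.6, -13.4]
force: [-0.1, 0.5, -0.1]
width: 0.0291
```

Run:
```python
from h import *
grab('wrist','w4');o=st()
```

```text
4.27 [ 0.4872 -0.1342  0.0446] [-90.13  -0.58 -13.36] F [0.47 0.41 0.13] M [-0.07  0.15 -0.02] w 0.029
```

View pics/w4.png

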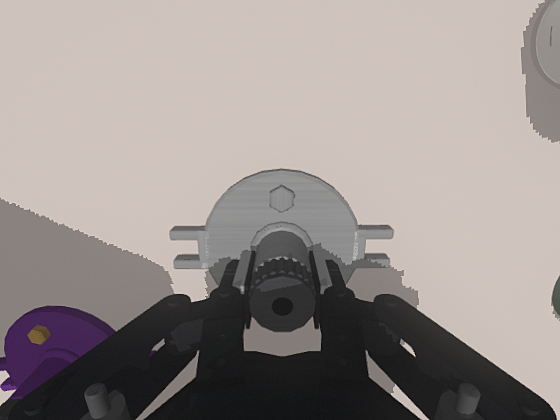

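Emit:
jog_arm(
  commands=[
    {"tx": 0,"ty": -0.5,"tz": 0,"yaw": 0,"jaw": 2.0},
    {"tx": 0,"ty": -1.0,"tz": 0,"yaw": 0,"jaw": 2.0},
    {"tx": 0,"ty": -2.0,"tz": 0,"yaw": 0,"jaw": 2.0},
    {"tx": 0,"ty": -3.0,"tz": 0,"yaw": 0,"jaw": 2.0},
    {"tx": 0,"ty": -3.0,"tz": 0,"yaw": 0,"jaw": 2.0},
    {"tx": 0,"ty": -3.0,"tz": 0,"yaw": 0,"jaw": 2.0},
    {"tx": 0,"ty": -3.0,"tz": 0,"yaw": 0,"jaw": 2.0},
    {"tx": 0,"ty": -3.0,"tz": 0,"yaw": 0,"jaw": 2.0},
  ],
)

```text
clock: 4.93
eef_pos: [0.4796, -0.1316, 0.2339]
orientation: [-90.1, 0.3, -13.4]
force: [0.7, -0.7, -3.8]
width: 0.0287
```

Run:
```python
from h import *
o=st(); plan(o['eef_pos'],o['orientation'][2],[.39,.11,.25],-82.3,14);
```

```text
4.93 [ 0.4796 -0.1316  0.2339] [-90.09   0.34 -13.35] F [ 0.71 -0.66 -3.81] M [ 0.01 -0.01 -0.01] w 0.0287
{"tx":-1.02,"ty":-0.12,"tz":1.53,"yaw":0.0860}
{"tx":-1.15,"ty":-0.12,"tz":1.44,"yaw":0.0860}
{"tx":-1.27,"ty":-0.12,"tz":1.33,"yaw":0.0860}
{"tx":-1.38,"ty":-0.12,"tz":1.22,"yaw":0.0860}
{"tx":-1.48,"ty":-0.12,"tz":1.10,"yaw":0.0860}
{"tx":-1.57,"ty":-0.12,"tz":0.97,"yaw":0.0860}
{"tx":-1.64,"ty":-0.12,"tz":0.83,"yaw":0.0860}
{"tx":-1.71,"ty":-0.12,"tz":0.68,"yaw":0.0860}
{"tx":-1.76,"ty":-0.12,"tz":0.53,"yaw":0.0860}
{"tx":-1.80,"ty":-0.12,"tz":0.38,"yaw":0.0860}
{"tx":-1.83,"ty":-0.12,"tz":0.23,"yaw":0.0860}
{"tx":-1.84,"ty":-0.12,"tz":0.07,"yaw":0.0860}
{"tx":-1.84,"ty":-0.12,"tz":-0.09,"yaw":0.0860}
{"tx":-1.82,"ty":-0.12,"tz":-0.25,"yaw":0.0860}
```

Emit:
jog_arm(
  commands=[
    {"tx": -1.0,"ty": -0.1,"tz": 1.5,"yaw": 0.086,"jaw": 2.0},
    {"tx": -1.2,"ty": -0.1,"tz": 1.4,"yaw": 0.086,"jaw": 2.0},
    {"tx": -1.3,"ty": -0.1,"tz": 1.3,"yaw": 0.086,"jaw": 2.0},
    {"tx": -1.4,"ty": -0.1,"tz": 1.2,"yaw": 0.086,"jaw": 2.0},
    {"tx": -1.5,"ty": -0.1,"tz": 1.1,"yaw": 0.086,"jaw": 2.0},
    {"tx": -1.6,"ty": -0.1,"tz": 1.0,"yaw": 0.086,"jaw": 2.0},
    {"tx": -1.6,"ty": -0.1,"tz": 0.8,"yaw": 0.086,"jaw": 2.0},
    {"tx": -1.7,"ty": -0.1,"tz": 0.7,"yaw": 0.086,"jaw": 2.0},
  ],
)

```text
clock: 5.6
eef_pos: [0.429, 0.0082, 0.2561]
orientation: [-89.6, -0.6, -54.7]
force: [0.1, -0.3, -2.7]
width: 0.0286
```

Emit:
jog_arm(
  commands=[
    {"tx": -1.8,"ty": -0.1,"tz": 0.5,"yaw": 0.086,"jaw": 2.0},
    {"tx": -1.8,"ty": -0.1,"tz": 0.4,"yaw": 0.086,"jaw": 2.0},
    {"tx": -1.8,"ty": -0.1,"tz": 0.2,"yaw": 0.086,"jaw": 2.0},
    {"tx": -1.8,"ty": -0.1,"tz": 0.1,"yaw": 0.086,"jaw": 2.0},
    {"tx": -1.6,"ty": -0.1,"tz": -0.1,"yaw": 0.086,"jaw": 2.0},
    {"tx": -1.2,"ty": -0.1,"tz": -0.2,"yaw": 0.07,"jaw": 2.0},
    {"tx": 0,"ty": 0,"tz": 0,"yaw": 0,"jaw": 2.0},
  ],
)

```text
clock: 6.18
eef_pos: [0.3906, 0.1109, 0.266]
orientation: [-89.2, -0.2, -85.0]
force: [0.1, -0.3, -2.4]
width: 0.0286
```

Run:
```python
from h import *
st();grab('wrist','w5');grab('scene','s5');o=st()
a=cv2.imread('pics/s5.png')
cv2.imwrite('pics/s5c.png',cv2.resize(a[80:270,140:360],None,fx=3,fy=3,interpolation=cv2.INTER_CUBIC))
```

```text
6.18 [0.3906 0.1109 0.266 ] [-89.22  -0.24 -85.03] F [ 0.07 -0.27 -2.39] M [-0.07  0.    0.01] w 0.0286
6.28 [0.3912 0.1096 0.2658] [-89.2   -0.29 -84.7 ] F [ 0.24 -0.15 -2.58] M [-0.02  0.02 -0.01] w 0.0287
```

View pics/w5.png

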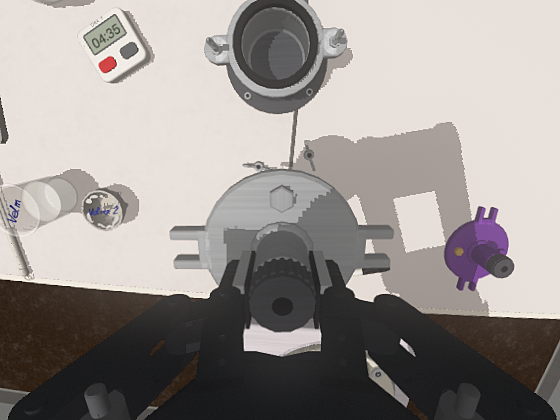

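View pics/s5c.png

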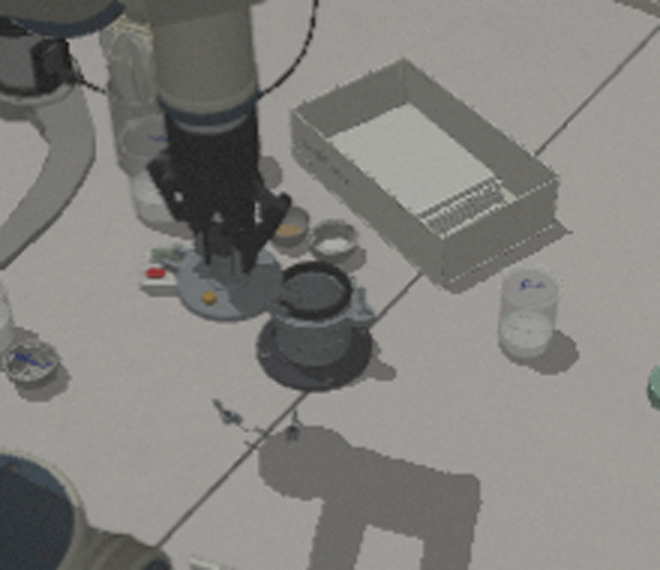

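Run:
```python
import cv2
a=cv2.imread('pics/w5.png')
cv2.imwrite('pics/w5c.png',cv2.resize(a[0:115,195:355],None,fx=5,fy=5,interpolation=cv2.INTER_CUBIC))
cv2.imwrite('pics/w5d.png',cv2.resize(a[155:280,160:400],None,fx=3.33333,fy=3.33333,interpolation=cv2.INTER_CUBIC))
```

```text
(no output)
```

View pics/w5c.png

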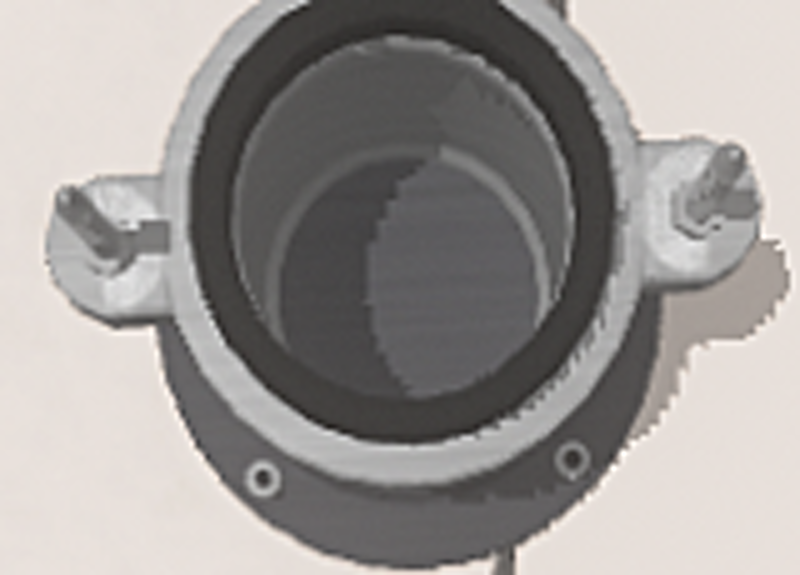

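View pics/w5d.png

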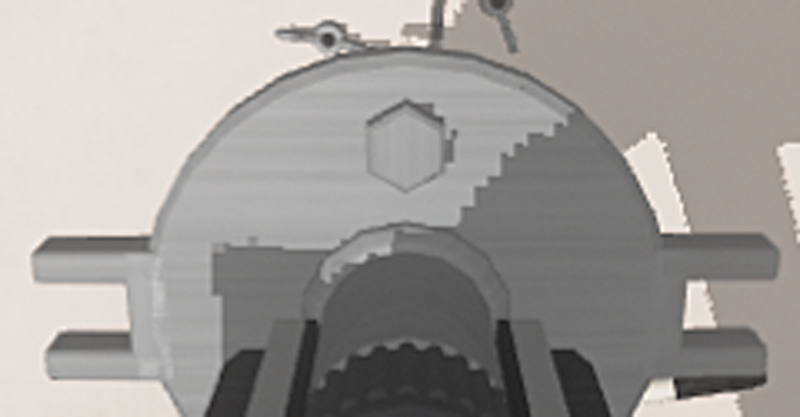

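The studs are clear: left tip (208,39), right tip (343,30). The lid is held square in the jaws, its plug at (282,199).

Run:
```python
from h import *
d=load('w5')
c=lambda l:np.array(l,float)/5-.4+[195,0]
tips=onz(d,c([(66,192),(738,150)]),.117); base=onz(d,c([(112,247),(692,212)]),.083)
for n,P in(('tip',tips),('base',base)): print(n,P,P.mean(0),np.degrees(np.arctan2(*(P[1]-P[0])[1::-1])),np.linalg.norm((P[1]-P[0])))
u,v,P=cloud(d); m=(np.hypot(P[:,0]-.5365,P[:,1]-.13)<.045)&(P[:,2]>.088)&(P[:,2]<.097); Q=P[m]
print('ring',Q.mean(0),Q.min(0),Q.max(0),(Q.min(0)+Q.max(0))/2,np.median(Q[:,2]))
# ring circle fit on outer edge
A=np.c_[2*Q[:,:2],np.ones(len(Q))]; 
# lid in tool frame
H=d['hand_eye']; r=rays(d,(np.array([(405,148),(40,260),(775,257),(55,357),(765,357)],float)/3.3333-.35)+[160,155])@H[:3,:3].T; o=H[:3,3]
for ri,y in zip(r,[.0286,.0346,.0346,.0346,.0346]): print(np.round(o+ri*(y-o[1])/ri[1],4))
```

```text
tip [[0.5297938  0.18497736 0.117     ]
 [0.54612491 0.07167666 0.117     ]] [0.53795936 0.12832701 0.117     ] -81.79790143898052 0.11447163375022451
base [[0.52864688 0.1842351  0.083     ]
 [0.54442521 0.07344271 0.083     ]] [0.53653605 0.1288389  0.083     ] -81.89480782234509 0.11191027928378668
ring [0.53634604 0.12862136 0.09144895] [0.49682355 0.08839598 0.08804654] [0.57477832 0.16907767 0.09404329] [0.53580094 0.12873682 0.09104491] 0.09155265067029633
[0.0005 0.0286 0.0345]
[-0.0645  0.0346  0.0122]
[0.0661 0.0346 0.0128]
[-0.064   0.0346 -0.007 ]
[ 0.0667  0.0346 -0.007 ]
```

```bash
cat >> h.py <<'E'
def fix(zt,n,at=-81.85,xy=(.537,.1287),off=(.0007,.0396,.001)):
    o=st(); M=R.from_euler('xyz',o['orientation'],degrees=True).as_matrix()
    l=o['eef_pos']+M@np.array(off); print('lid',np.round(l,4),'tilt',np.round(M[2],4))
    t=np.array([xy[0],xy[1],0])-l; t[2]=zt-o['eef_pos'][2]
    plan([0,0,0],o['orientation'][2],t,at,n)
E
python3 - <<'E'
from h import *
fix(.20,8)
E
```

```text
6.28 [0.3912 0.1096 0.2658] [-89.2   -0.29 -84.7 ] F [ 0.24 -0.15 -2.58] M [-0.02  0.02 -0.01] w 0.0287
lid [0.3929 0.1088 0.2262] tilt [ 0.0051 -0.9999  0.0139]
{"tx":-0.08,"ty":0.82,"tz":1.82,"yaw":-0.0062}
{"tx":-0.07,"ty":0.82,"tz":1.82,"yaw":-0.0062}
{"tx":-0.06,"ty":0.82,"tz":1.82,"yaw":-0.0062}
{"tx":-0.05,"ty":0.82,"tz":1.82,"yaw":-0.0062}
{"tx":-0.04,"ty":0.82,"tz":1.82,"yaw":-0.0062}
{"tx":-0.02,"ty":0.82,"tz":1.82,"yaw":-0.0062}
{"tx":-0.01,"ty":0.82,"tz":1.82,"yaw":-0.0062}
{"tx":-0.00,"ty":0.82,"tz":1.82,"yaw":-0.0062}
```

Emit:
jog_arm(
  commands=[
    {"tx": -0.1,"ty": 0.8,"tz": 1.8,"yaw": -0.006,"jaw": 2.0},
    {"tx": -0.1,"ty": 0.8,"tz": 1.8,"yaw": -0.006,"jaw": 2.0},
    {"tx": -0.05,"ty": 0.8,"tz": 1.8,"yaw": -0.006,"jaw": 2.0},
    {"tx": -0.05,"ty": 0.8,"tz": 1.8,"yaw": -0.006,"jaw": 2.0},
    {"tx": 0,"ty": 0.8,"tz": 1.8,"yaw": -0.006,"jaw": 2.0},
    {"tx": 0,"ty": 0.8,"tz": 1.8,"yaw": -0.006,"jaw": 2.0},
    {"tx": 0,"ty": 0.8,"tz": 1.8,"yaw": -0.006,"jaw": 2.0},
    {"tx": 0,"ty": 0.8,"tz": 1.8,"yaw": -0.006,"jaw": 2.0},
  ],
)

```text
clock: 6.95
eef_pos: [0.5395, 0.1228, 0.2038]
orientation: [-89.1, -0.5, -80.9]
force: [1.4, 0.1, -2.4]
width: 0.0288
```

Emit:
jog_arm(
  commands=[
    {"tx": 0,"ty": 0,"tz": 0,"yaw": 0,"jaw": 2.0},
  ],
)

```text
clock: 7.03
eef_pos: [0.5422, 0.1219, 0.2026]
orientation: [-89.1, -0.5, -80.8]
force: [0.7, -0.6, -2.9]
width: 0.0284
```

Run:
```python
from h import *
fix(.172,2)
```

```text
7.03 [0.5422 0.1219 0.2026] [-89.11  -0.5  -80.84] F [ 0.72 -0.57 -2.87] M [ 0.04  0.1  -0.02] w 0.0284
lid [0.544  0.1212 0.163 ] tilt [ 0.0088 -0.9998  0.0155]
{"tx":-0.43,"ty":1.53,"tz":-0.28,"yaw":0.0088}
{"tx":-0.42,"ty":1.53,"tz":-0.29,"yaw":0.0088}
```

Emit:
jog_arm(
  commands=[
    {"tx": -0.4,"ty": 1.0,"tz": -0.3,"yaw": 0.009,"jaw": 2.0},
    {"tx": -0.4,"ty": 1.0,"tz": -0.3,"yaw": 0.009,"jaw": 2.0},
    {"tx": 0,"ty": 0.5,"tz": 0,"yaw": 0,"jaw": 2.0},
    {"tx": 0,"ty": 0,"tz": 0,"yaw": 0,"jaw": 2.0},
  ],
)

```text
clock: 7.37
eef_pos: [0.5336, 0.1264, 0.1742]
orientation: [-89.3, -0.5, -81.9]
force: [-0.0, 0.2, -2.7]
width: 0.0289
```

Run:
```python
from h import *
fix(.172,1); grab('wrist','w6'); grab('scene','s6'); grab('top','t6'); fix(.172,1)
a=cv2.imread('pics/s6.png')
cv2.imwrite('pics/s6c.png',cv2.resize(a[130:230,190:310],None,fx=6,fy=6,interpolation=cv2.INTER_CUBIC))
a=cv2.imread('pics/t6.png')
cv2.imwrite('pics/t6c.png',cv2.resize(a[140:240,180:300],None,fx=6,fy=6,interpolation=cv2.INTER_CUBIC))
```

```text
7.37 [0.5336 0.1264 0.1742] [-89.28  -0.54 -81.92] F [-0.01  0.22 -2.67] M [0.02 0.03 0.05] w 0.0289
lid [0.5353 0.1256 0.1347] tilt [ 0.0093 -0.9999  0.0125]
{"tx":-0.28,"ty":0.22,"tz":0.22,"yaw":-0.0012}
7.52 [0.5348 0.1267 0.1758] [-89.15  -0.52 -81.92] F [ 0.98 -0.69 -2.14] M [-0.04 -0.02 -0.02] w 0.0288
lid [0.5365 0.1259 0.1362] tilt [ 0.0091 -0.9998  0.0148]
{"tx":-0.27,"ty":0.38,"tz":0.09,"yaw":-0.0012}
```

View pics/w6.png

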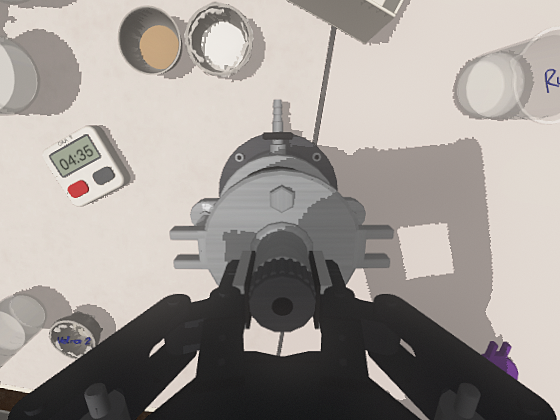

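View pics/s6c.png

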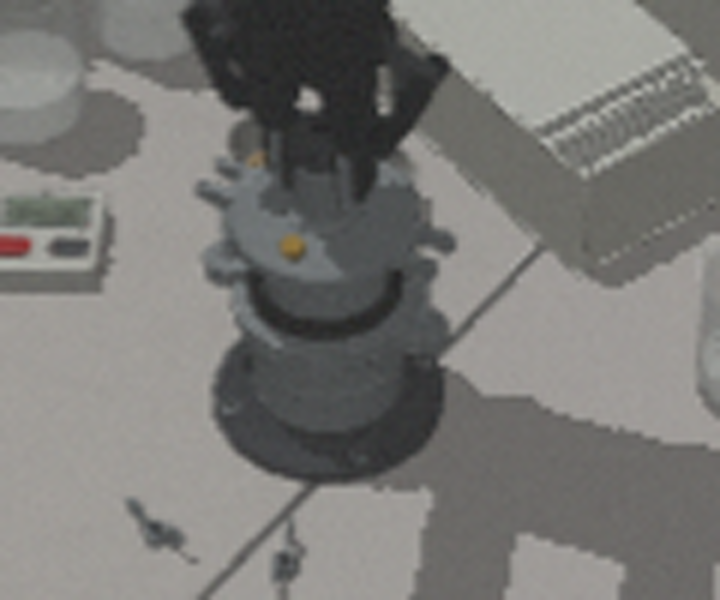

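View pics/t6c.png

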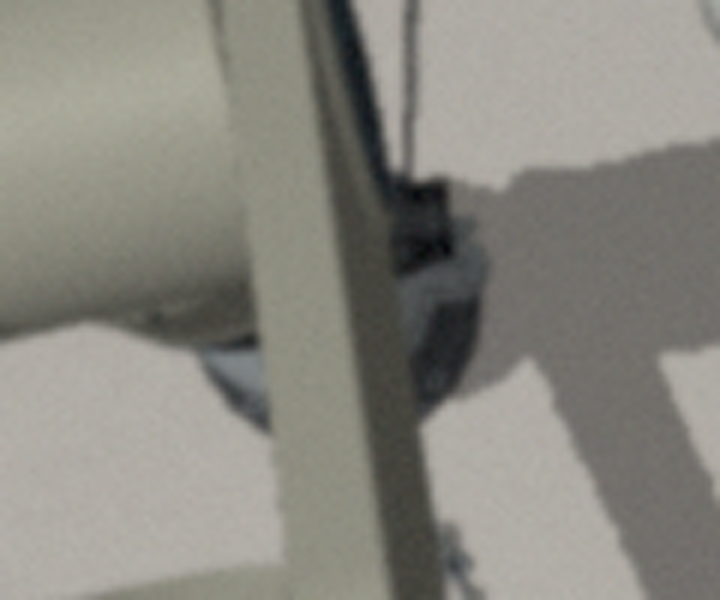

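Emit:
jog_arm(
  commands=[
    {"tx": -0.27,"ty": 0.2,"tz": 0.15,"yaw": 0,"jaw": 2.0},
    {"tx": 0,"ty": 0,"tz": 0,"yaw": 0,"jaw": 2.0},
  ],
)

```text
clock: 7.68
eef_pos: [0.5364, 0.13, 0.1748]
orientation: [-89.0, -0.5, -81.9]
force: [0.2, 0.4, -2.1]
width: 0.0286
```

Run:
```python
from h import *
fix(.16,1)
```

```text
7.68 [0.5364 0.13   0.1748] [-89.04  -0.51 -81.91] F [ 0.17  0.38 -2.13] M [-0.03  0.03  0.01] w 0.0286
lid [0.5382 0.1292 0.1352] tilt [ 0.0089 -0.9998  0.0168]
{"tx":0.03,"ty":1.48,"tz":-0.12,"yaw":-0.0010}
```

Emit:
jog_arm(
  commands=[
    {"tx": 0,"ty": 0.8,"tz": -0.12,"yaw": 0,"jaw": 2.0},
    {"tx": 0,"ty": 0.6,"tz": 0,"yaw": 0,"jaw": 2.0},
  ],
)

```text
clock: 7.85
eef_pos: [0.5366, 0.1303, 0.1618]
orientation: [-88.8, -0.5, -81.9]
force: [-0.0, -0.1, -2.6]
width: 0.0283
```

Run:
```python
from h import *
fix(.15,1); grab('wrist','w7'); grab('scene','s7'); fix(.15,1)
a=cv2.imread('pics/s7.png')
cv2.imwrite('pics/s7c.png',cv2.resize(a[130:230,190:310],None,fx=6,fy=6,interpolation=cv2.INTER_CUBIC))
a=cv2.imread('pics/w7.png')
cv2.imwrite('pics/w7c.png',cv2.resize(a[130:290,150:410],None,fx=3,fy=3,interpolation=cv2.INTER_CUBIC))
```

```text
7.85 [0.5366 0.1303 0.1618] [-88.82  -0.49 -81.87] F [-0.01 -0.14 -2.56] M [ 0.01  0.05 -0.02] w 0.0283
lid [0.5386 0.1295 0.1222] tilt [ 0.0085 -0.9998  0.0206]
{"tx":0.06,"ty":1.18,"tz":-0.17,"yaw":-0.0004}
7.95 [0.5363 0.1301 0.1612] [-88.92  -0.5  -81.88] F [-0.32 -0.11 -2.23] M [-0.02  0.06  0.02] w 0.0289
lid [0.5381 0.1293 0.1216] tilt [ 0.0087 -0.9998  0.0189]
{"tx":0.04,"ty":1.12,"tz":-0.12,"yaw":-0.0006}
```

View pics/w7c.png

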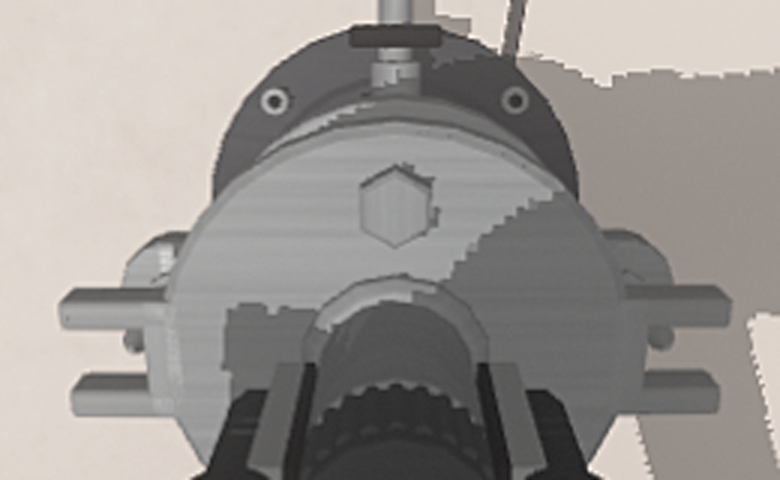

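View pics/s7c.png

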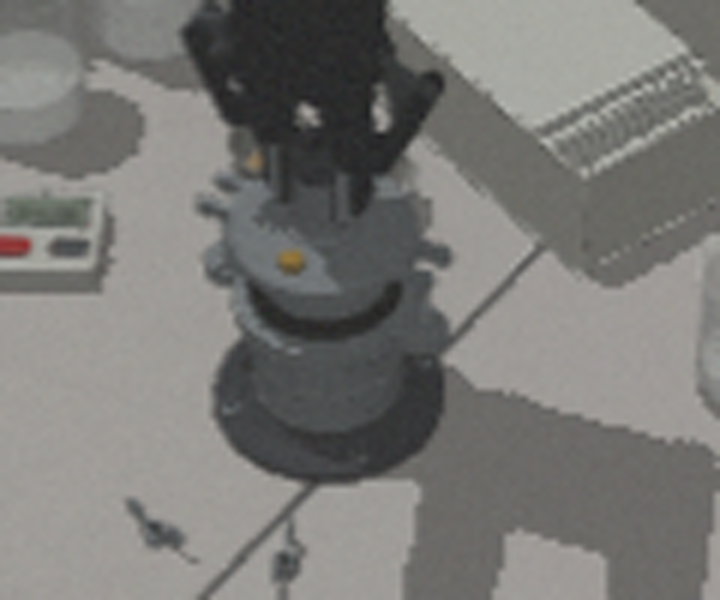

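The stud tips show in both slots, at (134,337) and (660,337) of the crop, so the fit is centred. The tool tilt has drifted to 1.1° though. The earlier lift changed tilt the opposite way, so I'll lift and re-lower to level it.

Emit:
jog_arm(
  commands=[
    {"tx": 0,"ty": -2.0,"tz": 0,"yaw": 0,"jaw": 2.0},
    {"tx": 0,"ty": -3.0,"tz": 0,"yaw": 0,"jaw": 2.0},
    {"tx": 0,"ty": -3.0,"tz": 0,"yaw": 0,"jaw": 2.0},
    {"tx": 0,"ty": -3.0,"tz": 0,"yaw": 0,"jaw": 2.0},
  ],
)

```text
clock: 8.28
eef_pos: [0.5293, 0.1295, 0.2662]
orientation: [-89.9, -0.6, -81.9]
force: [0.9, -0.2, -3.8]
width: 0.0286
```

Run:
```python
from h import *
fix(.175,3)
```

```text
8.28 [0.5293 0.1295 0.2662] [-89.88  -0.6  -81.87] F [ 0.94 -0.24 -3.77] M [ 0.05 -0.04 -0.04] w 0.0286
lid [0.5306 0.1285 0.2266] tilt [ 0.0105 -0.9999  0.002 ]
{"tx":0.02,"ty":3.04,"tz":0.21,"yaw":-0.0001}
{"tx":0.02,"ty":3.04,"tz":0.21,"yaw":-0.0001}
{"tx":0.02,"ty":3.04,"tz":0.21,"yaw":-0.0001}
```

Emit:
jog_arm(
  commands=[
    {"tx": 0,"ty": -3.0,"tz": 0,"yaw": 0,"jaw": 2.0},
    {"tx": 0,"ty": -3.0,"tz": 0.2,"yaw": 0,"jaw": 2.0},
    {"tx": 0,"ty": 0.5,"tz": 0.2,"yaw": 0,"jaw": 2.0},
    {"tx": 0,"ty": 1.5,"tz": 0.1,"yaw": 0,"jaw": 2.0},
    {"tx": 0,"ty": 1.5,"tz": 0.1,"yaw": 0,"jaw": 2.0},
    {"tx": 0,"ty": 1.5,"tz": 0.1,"yaw": 0,"jaw": 2.0},
    {"tx": 0,"ty": 1.5,"tz": 0.1,"yaw": 0,"jaw": 2.0},
  ],
)

```text
clock: 8.87
eef_pos: [0.5432, 0.1318, 0.2735]
orientation: [-88.7, -0.5, -81.9]
force: [-0.5, -0.9, -2.3]
width: 0.0287
```

Run:
```python
from h import *
fix(.175,6)
```

```text
8.87 [0.5432 0.1318 0.2735] [-88.72  -0.49 -81.88] F [-0.49 -0.91 -2.31] M [-0.03  0.03  0.02] w 0.0287
lid [0.5452 0.1311 0.234 ] tilt [ 0.0085 -0.9997  0.0224]
{"tx":0.02,"ty":1.64,"tz":-0.14,"yaw":-0.0001}
{"tx":0.02,"ty":1.64,"tz":-0.14,"yaw":-0.0001}
{"tx":0.02,"ty":1.64,"tz":-0.14,"yaw":-0.0001}
{"tx":0.02,"ty":1.64,"tz":-0.14,"yaw":-0.0001}
{"tx":0.02,"ty":1.64,"tz":-0.14,"yaw":-0.0001}
{"tx":0.02,"ty":1.64,"tz":-0.14,"yaw":-0.0001}
```

Emit:
jog_arm(
  commands=[
    {"tx": 0,"ty": 3.0,"tz": -0.2,"yaw": 0,"jaw": 2.0},
    {"tx": 0,"ty": 3.0,"tz": -0.2,"yaw": 0,"jaw": 2.0},
  ],
)

```text
clock: 9.03
eef_pos: [0.5429, 0.1314, 0.2139]
orientation: [-88.3, -0.5, -81.9]
force: [0.6, 0.1, -2.5]
width: 0.0287
```

Emit:
jog_arm(
  commands=[
    {"tx": 0,"ty": 0,"tz": -0.1,"yaw": 0,"jaw": 2.0},
  ],
)

```text
clock: 9.12
eef_pos: [0.5387, 0.1304, 0.2085]
orientation: [-88.8, -0.5, -81.9]
force: [-1.9, 0.3, -3.1]
width: 0.0285
```

Emit:
jog_arm(
  commands=[
    {"tx": 0,"ty": 0,"tz": 0,"yaw": 0,"jaw": 2.0},
  ],
)

```text
clock: 9.2
eef_pos: [0.5381, 0.1302, 0.2078]
orientation: [-88.9, -0.5, -81.9]
force: [0.6, 0.6, -1.3]
width: 0.0289
```

Emit:
jog_arm(
  commands=[
    {"tx": 0,"ty": -2.0,"tz": 0,"yaw": 0,"jaw": 2.0},
  ],
)

```text
clock: 9.28
eef_pos: [0.5353, 0.1297, 0.2248]
orientation: [-89.4, -0.6, -81.9]
force: [-0.9, -0.4, -2.7]
width: 0.0287
```

Emit:
jog_arm(
  commands=[
    {"tx": 0,"ty": 0,"tz": 0,"yaw": 0,"jaw": 2.0},
  ],
)

```text
clock: 9.37
eef_pos: [0.5375, 0.1302, 0.2288]
orientation: [-89.1, -0.5, -81.9]
force: [2.3, 1.1, -1.6]
width: 0.0285
```

Emit:
jog_arm(
  commands=[
    {"tx": 0,"ty": 0,"tz": 0,"yaw": 0,"jaw": 2.0},
  ],
)

```text
clock: 9.45
eef_pos: [0.5379, 0.1303, 0.2298]
orientation: [-89.0, -0.5, -81.9]
force: [-0.3, -0.1, -2.3]
width: 0.0289
```

Emit:
jog_arm(
  commands=[
    {"tx": 0,"ty": -2.0,"tz": 0,"yaw": 0,"jaw": 2.0},
    {"tx": 0,"ty": -3.0,"tz": 0,"yaw": 0,"jaw": 2.0},
    {"tx": 0,"ty": -3.0,"tz": 0,"yaw": 0,"jaw": 2.0},
    {"tx": 0,"ty": -3.0,"tz": 0,"yaw": 0,"jaw": 2.0},
    {"tx": 0,"ty": -2.0,"tz": 0,"yaw": 0,"jaw": 2.0},
    {"tx": 0,"ty": -1.0,"tz": 0,"yaw": 0,"jaw": 2.0},
    {"tx": 0,"ty": -0.4,"tz": 0,"yaw": 0,"jaw": 2.0},
    {"tx": 0,"ty": 0,"tz": 0,"yaw": 0,"jaw": 2.0},
  ],
)

```text
clock: 10.12
eef_pos: [0.5358, 0.1314, 0.3833]
orientation: [-88.6, -0.5, -81.9]
force: [0.2, 0.9, -2.4]
width: 0.0289
```

Emit:
jog_arm(
  commands=[
    {"tx": 0,"ty": 0.5,"tz": 0,"yaw": 0,"jaw": 2.0},
    {"tx": 0,"ty": 0.7,"tz": 0,"yaw": 0,"jaw": 2.0},
    {"tx": 0,"ty": 0.7,"tz": 0,"yaw": 0,"jaw": 2.0},
    {"tx": 0,"ty": 0.7,"tz": 0,"yaw": 0,"jaw": 2.0},
  ],
)

```text
clock: 10.45
eef_pos: [0.5355, 0.131, 0.352]
orientation: [-88.8, -0.5, -81.9]
force: [-0.4, -0.4, -2.9]
width: 0.0288
```

Emit:
jog_arm(
  commands=[
    {"tx": 0,"ty": 0.7,"tz": 0,"yaw": 0,"jaw": 2.0},
    {"tx": 0,"ty": 0.7,"tz": 0,"yaw": 0,"jaw": 2.0},
    {"tx": 0,"ty": 0.7,"tz": 0,"yaw": 0,"jaw": 2.0},
    {"tx": 0,"ty": 0.7,"tz": 0,"yaw": 0,"jaw": 2.0},
  ],
)

```text
clock: 10.78
eef_pos: [0.5345, 0.1304, 0.3169]
orientation: [-89.1, -0.5, -81.9]
force: [-0.7, -0.6, -2.9]
width: 0.029
```

Emit:
jog_arm(
  commands=[
    {"tx": 0,"ty": 0.7,"tz": 0,"yaw": 0,"jaw": 2.0},
    {"tx": 0,"ty": 0.7,"tz": 0,"yaw": 0,"jaw": 2.0},
    {"tx": 0,"ty": 0.7,"tz": 0,"yaw": 0,"jaw": 2.0},
    {"tx": 0,"ty": 0.7,"tz": 0,"yaw": 0,"jaw": 2.0},
    {"tx": 0,"ty": 0.7,"tz": 0,"yaw": 0,"jaw": 2.0},
    {"tx": 0,"ty": 0.7,"tz": 0,"yaw": 0,"jaw": 2.0},
    {"tx": 0,"ty": 0.7,"tz": 0,"yaw": 0,"jaw": 2.0},
    {"tx": 0,"ty": 0.7,"tz": 0,"yaw": 0,"jaw": 2.0},
  ],
)

```text
clock: 11.45
eef_pos: [0.5356, 0.13, 0.2546]
orientation: [-89.1, -0.5, -81.9]
force: [-0.5, -0.1, -1.7]
width: 0.0286
```

Run:
```python
from h import *
fix(.175,6)
```

```text
11.45 [0.5356 0.13   0.2546] [-89.14  -0.53 -81.89] F [-0.46 -0.05 -1.65] M [-0.03  0.03  0.02] w 0.0286
lid [0.5373 0.1292 0.215 ] tilt [ 0.0093 -0.9998  0.015 ]
{"tx":0.01,"ty":1.33,"tz":-0.01,"yaw":-0.0001}
{"tx":0.01,"ty":1.33,"tz":-0.01,"yaw":-0.0001}
{"tx":0.01,"ty":1.33,"tz":-0.01,"yaw":-0.0001}
{"tx":0.01,"ty":1.33,"tz":-0.01,"yaw":-0.0001}
{"tx":0.01,"ty":1.33,"tz":-0.01,"yaw":-0.0001}
{"tx":0.01,"ty":1.33,"tz":-0.01,"yaw":-0.0001}
```

Emit:
jog_arm(
  commands=[
    {"tx": 0,"ty": 0.7,"tz": 0,"yaw": 0,"jaw": 2.0},
    {"tx": 0,"ty": 0.7,"tz": 0,"yaw": 0,"jaw": 2.0},
    {"tx": 0,"ty": 0.7,"tz": 0,"yaw": 0,"jaw": 2.0},
    {"tx": 0,"ty": 0.7,"tz": 0,"yaw": 0,"jaw": 2.0},
    {"tx": 0,"ty": 0.7,"tz": 0,"yaw": 0,"jaw": 2.0},
    {"tx": 0,"ty": 0.7,"tz": 0,"yaw": 0,"jaw": 2.0},
    {"tx": 0,"ty": 0.7,"tz": 0,"yaw": 0,"jaw": 2.0},
    {"tx": 0,"ty": 0.7,"tz": 0,"yaw": 0,"jaw": 2.0},
  ],
)

```text
clock: 12.12
eef_pos: [0.5368, 0.1296, 0.1926]
orientation: [-89.1, -0.5, -81.9]
force: [0.2, -0.8, -2.6]
width: 0.0285
```

Run:
```python
from h import *
fix(.165,4)
```

```text
12.12 [0.5368 0.1296 0.1926] [-89.11  -0.53 -81.89] F [ 0.21 -0.83 -2.61] M [-0.03  0.03  0.03] w 0.0285
lid [0.5385 0.1288 0.1531] tilt [ 0.0093 -0.9998  0.0156]
{"tx":-0.00,"ty":0.69,"tz":-0.04,"yaw":-0.0002}
{"tx":-0.00,"ty":0.69,"tz":-0.04,"yaw":-0.0002}
{"tx":-0.00,"ty":0.69,"tz":-0.04,"yaw":-0.0002}
{"tx":-0.00,"ty":0.69,"tz":-0.04,"yaw":-0.0002}
```

Emit:
jog_arm(
  commands=[
    {"tx": 0,"ty": 0.7,"tz": -0.05,"yaw": 0,"jaw": 2.0},
    {"tx": 0,"ty": 0.7,"tz": -0.05,"yaw": 0,"jaw": 2.0},
    {"tx": 0,"ty": 0.6,"tz": 0,"yaw": 0,"jaw": 2.0},
    {"tx": 0,"ty": 0.6,"tz": 0,"yaw": 0,"jaw": 2.0},
    {"tx": 0,"ty": 0.5,"tz": 0,"yaw": 0,"jaw": 2.0},
  ],
)

```text
clock: 12.53
eef_pos: [0.5361, 0.1291, 0.1577]
orientation: [-89.1, -0.5, -81.9]
force: [1.1, -0.1, -2.7]
width: 0.0287
```

Run:
```python
from h import *
fix(.14,1); grab('wrist','w8'); fix(.14,1)
a=cv2.imread('pics/w8.png')
cv2.imwrite('pics/w8c.png',cv2.resize(a[130:290,150:410],None,fx=3,fy=3,interpolation=cv2.INTER_CUBIC))
```

```text
12.53 [0.5361 0.1291 0.1577] [-89.14  -0.53 -81.89] F [ 1.09 -0.07 -2.73] M [-0.    0.01 -0.06] w 0.0287
lid [0.5378 0.1283 0.1181] tilt [ 0.0093 -0.9998  0.0149]
{"tx":-0.05,"ty":1.77,"tz":-0.07,"yaw":-0.0007}
12.58 [0.5355 0.129  0.1567] [-89.22  -0.54 -81.89] F [-1.23  0.38 -2.93] M [ 0.02  0.04 -0.03] w 0.0289
lid [0.5372 0.1281 0.1172] tilt [ 0.0095 -0.9999  0.0136]
{"tx":-0.06,"ty":1.67,"tz":-0.01,"yaw":-0.0006}
```

View pics/w8c.png

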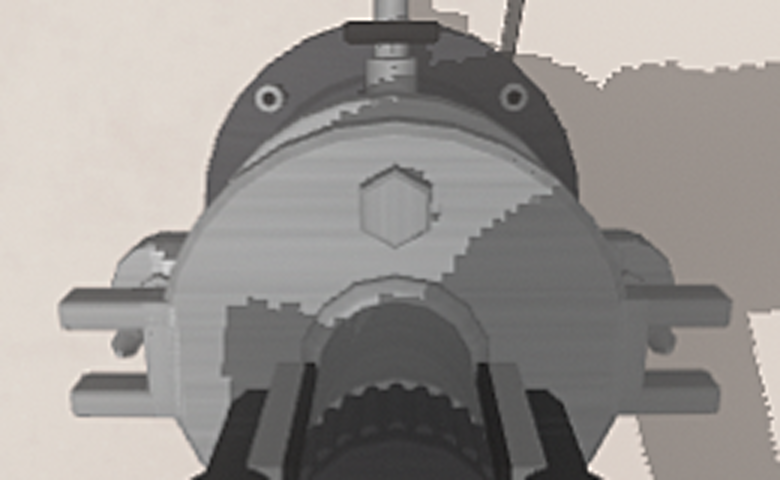

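The stud tips sit mid-slot on both sides, at (127,342) and (663,342). I'll lower on to just above contact, expected at TCP z of about 0.137.

Emit:
jog_arm(
  commands=[
    {"tx": 0,"ty": 0.5,"tz": 0,"yaw": 0,"jaw": 2.0},
    {"tx": 0,"ty": 0.4,"tz": 0,"yaw": 0,"jaw": 2.0},
    {"tx": 0,"ty": 0.3,"tz": 0,"yaw": 0,"jaw": 2.0},
    {"tx": 0,"ty": 0.2,"tz": 0,"yaw": 0,"jaw": 2.0},
  ],
)

```text
clock: 12.92
eef_pos: [0.5363, 0.129, 0.1417]
orientation: [-89.2, -0.5, -81.9]
force: [-0.4, 0.2, -2.3]
width: 0.0287
```

Run:
```python
from h import *
fix(.137,1)
```

```text
12.92 [0.5363 0.129  0.1417] [-89.17  -0.54 -81.89] F [-0.39  0.16 -2.28] M [-0.04  0.03 -0.02] w 0.0287
lid [0.538  0.1282 0.1022] tilt [ 0.0094 -0.9998  0.0146]
{"tx":-0.07,"ty":0.47,"tz":-0.09,"yaw":-0.0007}
```

Emit:
jog_arm(
  commands=[
    {"tx": 0,"ty": 0.3,"tz": 0,"yaw": 0,"jaw": 2.0},
    {"tx": 0,"ty": 0.2,"tz": 0,"yaw": 0,"jaw": 2.0},
  ],
)

```text
clock: 13.08
eef_pos: [0.5366, 0.129, 0.1364]
orientation: [-89.1, -0.5, -81.9]
force: [0.0, 0.4, -1.6]
width: 0.0286
```

Emit:
jog_arm(
  commands=[
    {"tx": 0,"ty": 0.15,"tz": 0,"yaw": 0,"jaw": 2.0},
  ],
)

```text
clock: 13.17
eef_pos: [0.5367, 0.1291, 0.1349]
orientation: [-89.1, -0.5, -81.9]
force: [-0.4, 0.2, 3.5]
width: 0.0287
```

Emit:
jog_arm(
  commands=[
    {"tx": 0,"ty": 0.15,"tz": 0,"yaw": 0,"jaw": 2.0},
  ],
)

```text
clock: 13.25
eef_pos: [0.5368, 0.1291, 0.1337]
orientation: [-89.1, -0.5, -81.9]
force: [-2.1, -0.9, 5.6]
width: 0.029
```

Contact came where expected, at 0.1365, and force and depth agree (about 8.3 N at 3 mm). About 2 mm more is needed.

Emit:
jog_arm(
  commands=[
    {"tx": 0,"ty": 0.12,"tz": 0,"yaw": 0,"jaw": 2.0},
  ],
)

```text
clock: 13.33
eef_pos: [0.5369, 0.1291, 0.1329]
orientation: [-89.1, -0.5, -81.9]
force: [-2.2, -1.2, 7.3]
width: 0.0284
```

Emit:
jog_arm(
  commands=[
    {"tx": 0,"ty": 0.1,"tz": 0,"yaw": 0,"jaw": 2.0},
  ],
)

```text
clock: 13.42
eef_pos: [0.537, 0.1291, 0.1325]
orientation: [-89.1, -0.5, -81.9]
force: [-3.0, -0.3, 9.2]
width: 0.0287
```

Run:
```python
from h import *
st(); F=[]
grab('wrist','w9');
for i in range(6): viewer.get_image('wrist'); F.append(bot.get_obs()['force'][2])
print(np.round(F,1)); st()
a=cv2.imread('pics/w9.png')
cv2.imwrite('pics/w9c.png',cv2.resize(a[130:290,150:410],None,fx=3,fy=3,interpolation=cv2.INTER_CUBIC))
```

```text
13.42 [0.537  0.1291 0.1325] [-89.12  -0.53 -81.89] F [-3.03 -0.28  9.15] M [-0.09  0.94  0.06] w 0.0287
[8.1 8.  8.1 8.1 7.3 7.8]
13.77 [0.537  0.1291 0.1327] [-89.11  -0.53 -81.89] F [-2.86 -1.23  7.85] M [-0.05  0.99  0.04] w 0.0291
```

View pics/w9c.png

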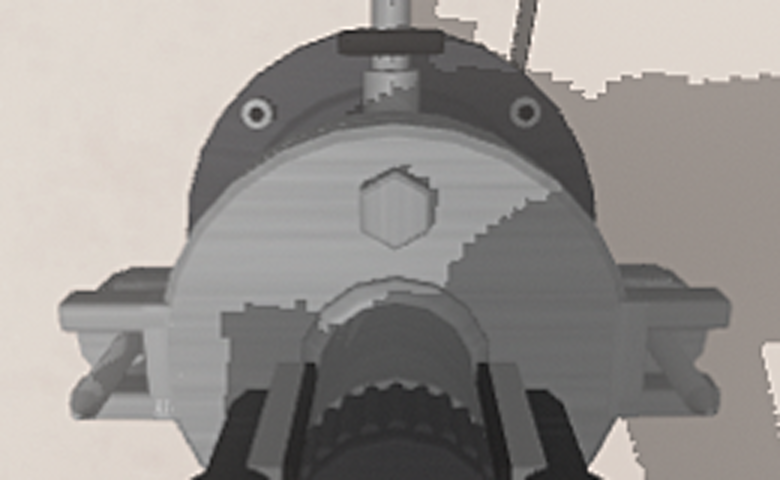

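Both studs stand clear through the slots, with tips at (85,400) and (710,400). Hold is about 10.7 N on the ring. The wrist moment suggests contact is heavier on the -x side, so I'll measure the lid's actual tilt.

Run:
```python
from h import *
for tag in ['w5','w8','w9']:
    d=load(tag); H=d['hand_eye']; 
    u,v,P=cloud(d)
    Rm=R.from_euler('xyz',d['q'],degrees=True).as_matrix(); L=(P-d['p'])@Rm   # tool coords
    m=(np.hypot(L[:,0],L[:,2])<.046)&(np.hypot(L[:,0],L[:,2])>.022)&(abs(L[:,1]-.0346)<.004)&(L[:,2]>-.005)&~((abs(L[:,0])<.01)&(L[:,2]>.022))
    Q=L[m]; 
    for _ in range(3):
        A=np.c_[Q[:,0],Q[:,2],np.ones(len(Q))]; c=np.linalg.lstsq(A,Q[:,1],rcond=None)[0]; r=Q[:,1]-A@c; Q=Q[abs(r)<2.5*r.std()+1e-6]
    n=np.array([c[0],-1,c[1]]); n/=np.linalg.norm(n); nw=Rm@n
    b=P[(abs(P[:,2])<.006)]; A=np.c_[b[:,:2],np.ones(len(b))]; cb=np.linalg.lstsq(A,b[:,2],rcond=None)[0]
    print(tag,len(Q),'lid y at centre',round(c[2],4),'std',round(r.std(),4),'lid normal tilt deg (x,y)',np.round(np.degrees(nw[:2]),2),'in tool',np.round(np.degrees(n[[0,2]]),2),'bench slope deg',np.round(np.degrees(cb[:2]),2),round(np.median(b[:,2]),4),'lid top z',d['p'][2]-c[2])
```

```text
w5 6203 lid y at centre 0.0342 std 0.0006 lid normal tilt deg (x,y) [-0.82 -0.18] in tool [ 0.34 -0.05] bench slope deg [-0.03  0.05] -0.0 lid top z 0.23175701971227147
w8 6197 lid y at centre 0.0343 std 0.0006 lid normal tilt deg (x,y) [-0.92  0.07] in tool [ 0.34 -0.04] bench slope deg [-0.03  0.05] -0.0 lid top z 0.12333556937101825
w9 6248 lid y at centre 0.0342 std 0.0006 lid normal tilt deg (x,y) [-0.31  0.15] in tool [0.33 0.59] bench slope deg [-0.02  0.05] -0.0 lid top z 0.0982683684554083
```

The lid has settled by itself in the pads: it now lies within 0.3° of level, with the underside at 88.3 mm. That is a squeeze of about 3.7 mm, or 11 N, matching the force. I'll press a bit over 1 mm more.

Emit:
jog_arm(
  commands=[
    {"tx": 0,"ty": 0.2,"tz": 0,"yaw": 0,"jaw": 2.0},
  ],
)

```text
clock: 13.85
eef_pos: [0.537, 0.1291, 0.1317]
orientation: [-89.1, -0.5, -81.9]
force: [-3.8, -1.8, 10.7]
width: 0.0286
```

Run:
```python
from h import *
st(); F=[]
for i in range(6): viewer.get_image('wrist'); F.append(bot.get_obs()['force'][2])
print(np.round(F,1)); st()
```

```text
13.85 [0.537  0.1291 0.1317] [-89.1   -0.52 -81.9 ] F [-3.81 -1.81 10.67] M [-0.12  1.06  0.03] w 0.0286
[10.5 11.2 10.4 10.8 10.6 11.4]
14.15 [0.537  0.1291 0.1317] [-89.11  -0.52 -81.89] F [-3.48 -0.83 11.38] M [-0.13  1.14  0.03] w 0.0286
```

Emit:
jog_arm(
  commands=[
    {"tx": 0,"ty": 0.15,"tz": 0,"yaw": 0,"jaw": 2.0},
  ],
)

```text
clock: 14.23
eef_pos: [0.537, 0.1291, 0.1313]
orientation: [-89.1, -0.5, -81.9]
force: [-4.6, -1.2, 13.1]
width: 0.0288
```

```bash
cat > tilt.py <<'E'
from h import *
def tilt(tag):
    d=load(tag); u,v,P=cloud(d)
    Rm=R.from_euler('xyz',d['q'],degrees=True).as_matrix(); L=(P-d['p'])@Rm
    r=np.hypot(L[:,0],L[:,2]); m=(r<.046)&(r>.022)&(abs(L[:,1]-.0346)<.004)&(L[:,2]>-.005)&~((abs(L[:,0])<.01)&(L[:,2]>.022))
    Q=L[m]
    for _ in range(3):
        A=np.c_[Q[:,0],Q[:,2],np.ones(len(Q))]; c=np.linalg.lstsq(A,Q[:,1],rcond=None)[0]; e=Q[:,1]-A@c; Q=Q[abs(e)<2.5*e.std()]
    n=np.array([c[0],-1,c[1]]); n/=np.linalg.norm(n); print('tilt',np.round(np.degrees((Rm@n)[:2]),2),'underside z',round(d['p'][2]-c[2]-.01,4))
E
python3 - <<'E'
from tilt import *
st(); F=[]
for i in range(70): viewer.get_image('wrist'); o=bot.get_obs(); F.append(o['force'][2])
F=np.array(F); print('ring N',np.round((F[::6]+2.6),1),F.mean()+2.6,F.min()+2.6,F.max()+2.6); st()
grab('wrist','w10'); grab('scene','s10'); tilt('w10')
a=cv2.imread('pics/s10.png')
cv2.imwrite('pics/s10c.png',cv2.resize(a[130:250,180:330],None,fx=5,fy=5,interpolation=cv2.INTER_CUBIC))
a=cv2.imread('pics/w10.png'); cv2.imwrite('pics/w10c.png',cv2.resize(a[130:290,150:410],None,fx=3,fy=3,interpolation=cv2.INTER_CUBIC))
E
```

```text
14.23 [0.537  0.1291 0.1313] [-89.09  -0.52 -81.9 ] F [-4.61 -1.22 13.12] M [-0.07  1.18  0.05] w 0.0288
ring N [14.4 14.4 14.6 14.6 14.6 15.4 14.2 15.3 14.  14.5 14.7 14. ] 14.553219727190415 13.295206869739216 15.786382648736978
17.73 [0.537  0.1291 0.1314] [-89.09  -0.52 -81.9 ] F [-4.5  -1.24 11.61] M [-0.08  1.17 -0.03] w 0.0286
tilt [-0.24  0.12] underside z 0.0871
```

View pics/w10c.png

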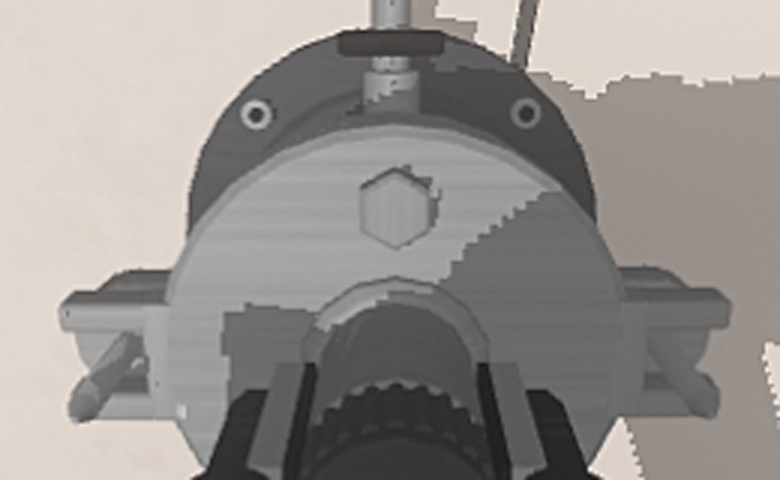

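View pics/s10c.png

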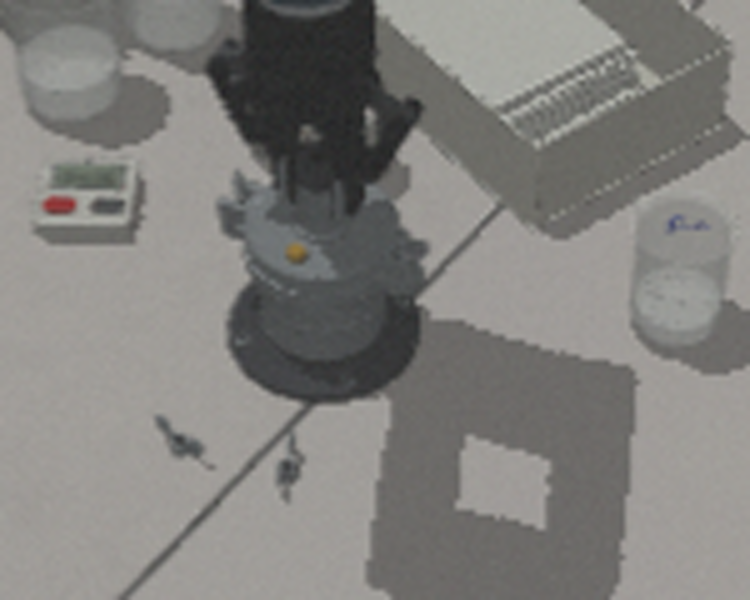

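Held for 3.5 s at about 14.6 N on the ring. The underside is at 87.1 mm (4.9 mm squeeze), tilt is about 0.3°, and a stud stands through each slot: (85,400) and (705,400) in the wrist crop. The wing nuts, timer and beaker look undisturbed. Handing in.

Run:
```python
from h import *
st(); print(bot.hand_in())
```

```text
17.83 [0.537  0.1291 0.1314] [-89.09  -0.52 -81.9 ] F [-4.19 -0.65 12.1 ] M [-0.1   1.14  0.01] w 0.0289
the job is handed in; nothing more can be done
None
```

I picked the steel lid up by its neck, lowered it onto the vessel with a stud in each forked ear, and pressed the ring. I handed in at 17.8 s, still gripping and pressing.

**Force:** over a 3.5 s hold the ring carried about 14.6 N on average, with noisy readings between 13.3 and 15.8 N. That is the wrist force plus about 2.6 N for the lid's weight.

**Depth and level:** the depth image puts the lid's underside at 87.1 mm, a squeeze of about 4.9 mm, which agrees with the force. The lid is tilted about 0.3°, and both studs show through their slots.

**What did not go cleanly:**
- **Tool tilt:** the gripper had drifted about 0.9° off vertical. An extra lift and re-lower did not cure it. The lid levelled itself in the pads when it met the ring.
- **Side load:** about 4.5 N of sideways force and 1.2 N m of moment remain at the wrist from that tilt.
- **Other items:** the wing nuts, timer and beaker look untouched in the last scene picture. I steered clear of the vial and the purple look-alike but did not check them again at the end.

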